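# Rock the angle gauge over a ridge tile to its set mark and hold it

## Robot

A 6-joint arm with a two-finger parallel gripper is mounted at the origin on the work surface. World frame = base frame: x ahead of the robot, y to its left, z up, the work surface at z = 0. Lengths are in m, angles in rad, forces in N, time in s.
With the tool pointing down it reaches from about 0.35 to 0.775 m from the base axis. Payload 7.3 kg.
Tool frame: the origin (TCP) lies on the mounting face of the last link; the fingertips stand 178 mm ahead of it and the grasp point (between the pads) lies hold_point_z ahead of it (hold_point_z is the distance from the TCP to the grasp point, in m); x points along the fingers, y is the direction in which the jaws open and shut, and the axes are right-handed (so a half turn about x gives the same grasp; the last joint's range is limited). The gripper opens to 92 mm and grips with 3 to 60 N. Pads are 19 mm wide; open, the fingers measure 130 mm over their backs; the gripper's body (75 mm by 190 mm) begins 47 mm behind the grasp point.
Start: joints at [-1.463, 0.342, 1.524, -0, 1.275, -0.146], TCP at [0.132, -0.508, 0.405] pointing down, gripper open.
Joint ranges: [-2.53, 2.53], [-0.77, 2.02], [0.04, 2.7], [-1, 4.14], [0.28, 2.66], [-3.11, 3.11]. Speed limits (rad/s): [2.57, 2.57, 3.14, 3.14, 3.14, 3.14].

## Interface

Orientations are given as [roll, pitch, yaw] about the fixed x, y, z axes, in that order (R = Rz(yaw) Ry(pitch) Rx(roll)).
In Python, from cell import * gives the robot as it stands.
- The arm moves only by the shell command python3 -m jog 'ROWS' [FORCE]. ROWS is JSON, a list of rows, each an object with "delta_pos": the shift along the world's x, y, z in units of 50 mm (1.0 is 50 mm), a list of three; "twist": the turn, a rotation vector about the world's x, y, z in units of 6 degrees (1.0 is 6 degrees), a list of three; "fingers": the finger opening in mm, from 0 to 91.8. In form: [{"delta_pos": [x, y, z], "twist": [wx, wy, wz], "fingers": fingers}, ...]. A call has 1 to 8 rows; each row shifts and turns the commanded pose from where the row before left it; what a row does not reach is not made up. A row lasts 1/10 s, in which the tool goes at most 50 mm and 8.59 degrees, less where a joint would pass 70% of its speed; a pose out of reach is approached as far as the arm can. A call is refused whole if a number of a shift passes 1 or a number of a turn 1, either way. A call with a gripper value outside its range is refused whole. The fingers move at their own pace and stop on an object; FORCE is the grip in N (left out, the last holds). Time passes only in rows, so rows that do not move let the fingers close. It gives the time, the measured TCP pose, the force and the opening at its end, in the units of the state.
- observe(): the state, without advancing time (a new reading comes with each control period).
- read_camera(name): name is "scene" or "side" or "wrist"; returns a dict with "color" (384x512x3 uint8, red, green, blue), "fov_y" (degrees; the focal length in pixels is half the picture's height over the tangent of half this angle, whatever the lens; pixels are square), "cx", "cy" (the principal point, pixels), "extrinsics" (4x4, takes a point from camera to world coordinates); the wrist camera has in their place "mount" (4x4, takes a point from camera to tool coordinates, whose origin is the TCP and whose axes are the tool frame's). Camera axes: x right, y down, z forward; pixel columns grow to the right and rows downward; lengths in m; the calibration is good to about 2 mm. A picture is of the moment at which its call begins: read the wrist's pose just before it. There is no depth.
- hand_in(): hands the job in, once; it reports no verdict.
The state is a dict: "time": time; "qpos": joint angles; "qvel": joint speeds; "joint_efforts": joint torques, N m; "tool_pos": TCP position; "tool_rot": TCP orientation; "contact_force": force on the tool from outside, world axes, zero at the start; "torque": the same for the moment, N m; "opening": finger opening in m.
Only numpy, scipy, OpenCV 4.12 (cv2) and the standard library are available. Lean on these libraries where they do the work, as an engineer would, in place of code of your own. Each camera call takes 0.05 s, during which the arm holds its last target.

## Task

Pick up the dial angle gauge and set it level on the flat crown of the clay ridge tile, square across the tile and with the dial facing away from the robot as it stands now. Then, keeping its foot against the tile, rock it gently over the tile's right-hand shoulder (right as the robot looks) until the swinging pointer settles on the set mark of the dial, and hold it there so that the decorator can draw the border line along its foot: finish while still gripping the gauge, with its foot resting lightly on the shoulder. Leave the small tagines and the paint bowl where they are.

Things in the scene. Friction and masses are not known exactly. Their poses are not given: they have to be found in the camera images.
- gauge: Dial angle gauge, 0.33 to 0.55 kg, standing on its foot. Origin: centre of the foot's flat underside; z up, y along the foot, dial faces +x. Foot 140 mm along y, 40 along x, 12 high. Round dark case 104 mm across and 24 thick (dial parts to x = 16 mm), centred 62 mm up. On top a grip block.
- gauge_grip (a point): On the gauge's grip block, 134 mm above the foot's underside; axes as gauge. Block 20 mm thick along x, 40 mm along y, top at 152 mm above the underside. Pinch it from above across its thickness; fingertips below 114 mm would meet the thicker case.
- pointer (a joint): Swinging gravity pointer of the gauge, a slender black needle on a hub with a round counterweight: it always swings upright, settling within about 1 s. Value in rad: its place on the dial, 0 at the dial's top (gauge level), growing towards the gauge's +y side. When the gauge's top leans by an angle towards its own -y side the pointer reads plus that angle.
- mark (a joint): Set mark of the gauge, a black triangular tab (17 mm wide, 18 mm long) on the dial's rim pointing inwards, preset between 0.30 and 0.60 rad and stiff enough to stay there. Value in rad in the same sense as the pointer: 0 at the dial's top, growing towards the gauge's +y side.
- pointer_tip (a point): Tip of the needle, 42 mm from the dial's centre; z axis points from the dial's centre to the tip.
- mark_tip (a point): Inner tip of the triangular tab, 33 mm from the dial's centre; z axis points outwards from the dial's centre through the tab.
- tile: Half-round clay ridge tile, crown up on a dark wooden former and a plywood board 250 x 190 x 18 mm, fixed down. Origin: centre of the board's underside; x along the tile, away from the robot; y left. Tile 160 mm long, 140 wide: flat crown 20 mm wide, 78 mm above the bench, a round shoulder of 60 mm radius each side. Former 14 mm longer at each end, below the crown; handle rod to x = 149 mm.
- tile_crown (a point): Middle of the tile's flat crown, 78 mm above the bench; axes as tile.
- tile_shoulder (a point): Point inside the tile on the centre line of the right-hand (-y) shoulder's 60 mm radius: y = -10 mm, 18 mm above the bench, at mid length; axes as tile. A foot resting on that shoulder has its underside 60 mm from this centre line.
- tagine0: Small white tagine pot with cone lid, 72 mm wide, 73 mm high; origin at the centre of its underside. Leave it alone.
- tagine1: A second small tagine of the same size; origin at the centre of its underside. Leave it alone.
- bowl: Clay paint bowl, 104 mm wide at the rim, 44 mm high; origin at the centre of its underside. Leave it alone.
Things that resemble listed ones, but are neither listed nor needed, are in the scene too. What is shaped like the gauge but purple or red is not meant.

How it is judged:
By the outcome, as a careful person would: the job done as asked, in the order asked, and still so for the second after the job is handed in, while the arm keeps its last pose, push and grip.
It also fails if it takes over 45 s, if anything falls off the work surface, if the arm or the gripper's body presses on something with over 40 N, if the wrist force passes 120 N, or if a joint passes its speed limit or range.

## Working session

There is one attempt and no reset: what is moved stays moved. The work goes in short steps, Python scripts to look and compute and a shell command to move; the robot and the scene stay as the last step left them, time stands still between calls to the robot, and variables do not carry over. Pictures are saved under pics/ and viewed, and the job is handed in when it is done.

```bash
ls; mkdir -p pics; python3 - <<'E'
from cell import *
import cv2
s=observe(); print({k:(v if not hasattr(v,'round') else v) for k,v in s.items()})
import cell; print([n for n in dir(cell) if not n.startswith('_')])
for n in ["scene","side","wrist"]:
    c=read_camera(n); cv2.imwrite(f"pics/{n}0.png",c["color"][:,:,::-1])
    print(n,c["fov_y"],c["cx"],c["cy"],c.get("extrinsics",c.get("mount")))
E
```

```text
pics
{'time': 0.0, 'qpos': array([-1.46300527e+00,  3.42738066e-01,  1.52501600e+00, -9.79694982e-06,
        1.27541654e+00, -1.45981045e-01]), 'qvel': array([-0.00143177, -0.00112012, -0.00230245,  0.00104482, -0.00017911,
        0.0005907 ]), 'joint_efforts': array([ 2.95395446e-03, -4.31244206e+01, -2.44215006e+01,  7.19854049e-02,
        5.60346083e-02, -1.53154861e-04]), 'tool_pos': array([ 0.13182016, -0.50804206,  0.40403714]), 'tool_rot': array([-1.71084057,  1.56921834,  1.68452705]), 'contact_force': array([-0.35358853,  0.0747428 , -0.02581029]), 'torque': array([ 0.01829999, -0.02698476,  0.01333264]), 'opening': 0.09175641575734904}
['IKError', 'hand_in', 'hold_point_z', 'observe', 'read_camera']
scene 47.499280057289674 253.30008958660432 187.60431339425404 [[ 0.40763583  0.59522856 -0.69248538  1.3182441 ]
 [ 0.9128615  -0.24675109  0.32526572 -0.46979114]
 [ 0.02273592 -0.7647332  -0.64394582  0.81882751]
 [ 0.          0.          0.          1.        ]]
side 43.607815239497704 252.25191889306163 200.89999931691366 [[-0.99157283 -0.07597881  0.10493117  0.4465535 ]
 [-0.12881594  0.66437073 -0.73621871  0.73798057]
 [-0.01377618 -0.74353127 -0.66855925  0.88411638]
 [ 0.          0.          0.          1.        ]]
wrist 62.57268502247432 252.93401165901957 188.2401623709956 [[-7.00321686e-04 -2.91778122e-01  9.56485775e-01  2.02143000e-02]
 [ 9.99999419e-01 -9.88684436e-04  4.30581199e-04 -2.95488277e-04]
 [ 8.20028425e-04  9.56485520e-01  2.91778644e-01 -7.88238958e-02]
 [ 0.00000000e+00  0.00000000e+00  0.00000000e+00  1.00000000e+00]]
```

View pics/scene0.png

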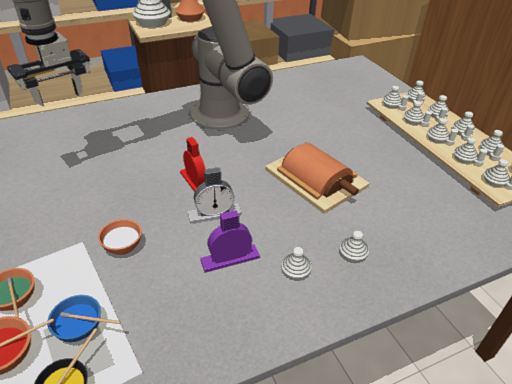

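View pics/side0.png

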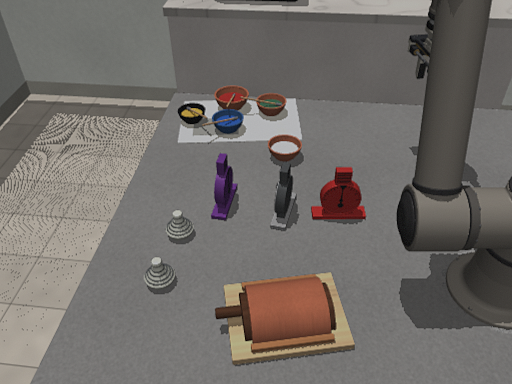

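View pics/wrist0.png

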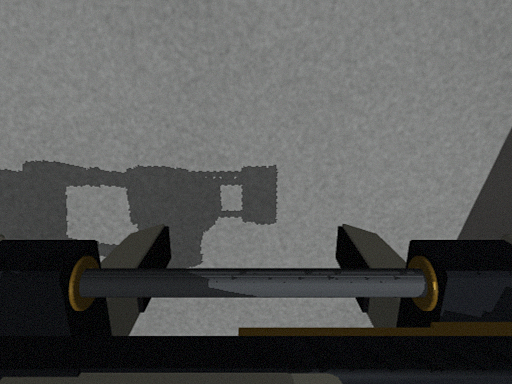

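The scene shows three gauge shapes: red at (193,163), purple at (230,240), and a dark case with a light foot and white dial at (214,197). The dark one fits the description; I'll enlarge it and the tile to confirm.

```bash
cat > h.py <<'E'
import numpy as np, cv2
from scipy.spatial.transform import Rotation as R
from cell import *
def cam(n, tool=None):
    if n=="wrist":
        s=observe(); T=np.eye(4); T[:3,:3]=R.from_euler('xyz',s['tool_rot']).as_matrix(); T[:3,3]=s['tool_pos']
    c=read_camera(n)
    E=T@c['mount'] if n=="wrist" else c['extrinsics']
    f=c['color'].shape[0]/2/np.tan(np.radians(c['fov_y']/2))
    return dict(img=np.ascontiguousarray(c['color'][:,:,::-1]),E=np.array(E),f=f,cx=c['cx'],cy=c['cy'])
def proj(c,P):
    P=np.atleast_2d(P); q=(P-c['E'][:3,3])@c['E'][:3,:3]
    return np.c_[c['cx']+c['f']*q[:,0]/q[:,2], c['cy']+c['f']*q[:,1]/q[:,2]]
def ray(c,uv):
    d=c['E'][:3,:3]@np.array([(uv[0]-c['cx'])/c['f'],(uv[1]-c['cy'])/c['f'],1]); return c['E'][:3,3],d
def atz(c,uv,z):
    o,d=ray(c,uv); return o+d*(z-o[2])/d[2]
def crop(c,x0,y0,x1,y1,s,name):
    im=cv2.resize(c['img'][y0:y1,x0:x1],None,fx=s,fy=s,interpolation=cv2.INTER_CUBIC)
    for x in range((x0//10+1)*10,x1,10):
        cv2.putText(im,str(x),((x-x0)*s,9),0,0.3,(0,0,255),1); cv2.line(im,((x-x0)*s,10),((x-x0)*s,15),(0,0,255),1)
    for y in range((y0//10+1)*10,y1,10):
        cv2.putText(im,str(y),(0,(y-y0)*s),0,0.3,(0,0,255),1); cv2.line(im,(20,(y-y0)*s),(25,(y-y0)*s),(0,0,255),1)
    cv2.imwrite(name,im)
E
python3 - <<'E'
from h import *
import pickle
c=cam("scene"); d=cam("side"); pickle.dump((c,d),open('c0.pkl','wb'))
crop(c,170,155,260,230,8,'pics/g_scene.png')
crop(d,255,155,315,235,7,'pics/g_side.png')
crop(c,260,135,375,215,6,'pics/t_scene.png')
crop(d,205,265,360,365,5,'pics/t_side.png')
E
```

```text
(no output)
```

View pics/g_scene.png

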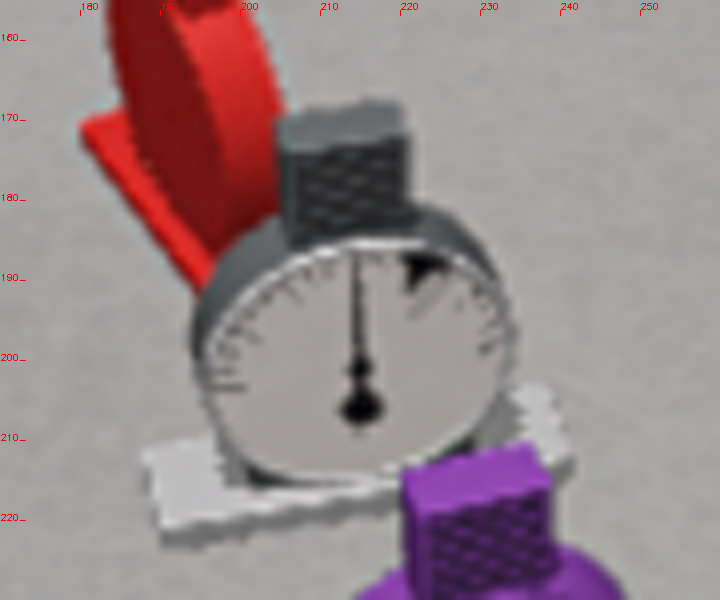

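View pics/g_side.png

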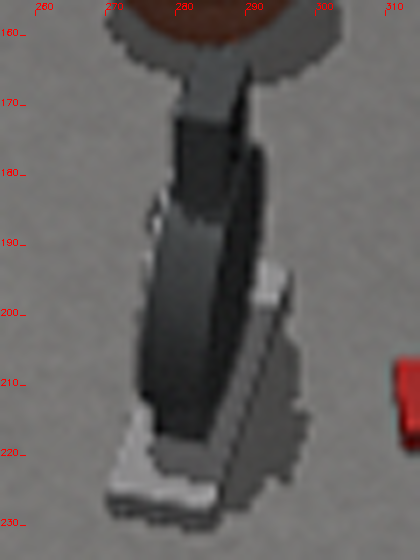

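View pics/t_scene.png

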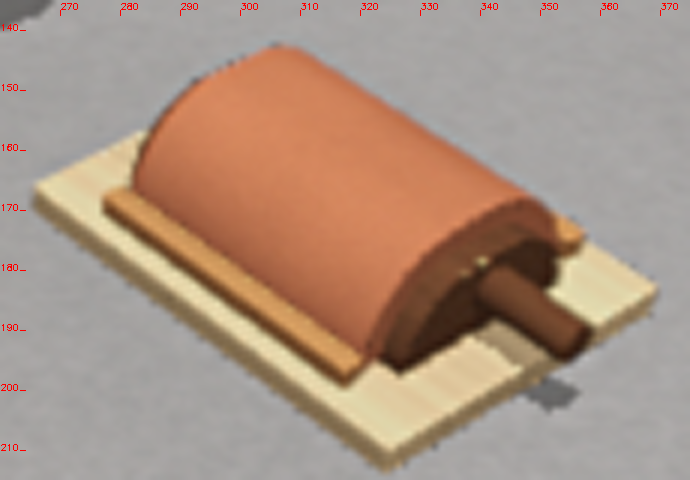

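View pics/t_side.png

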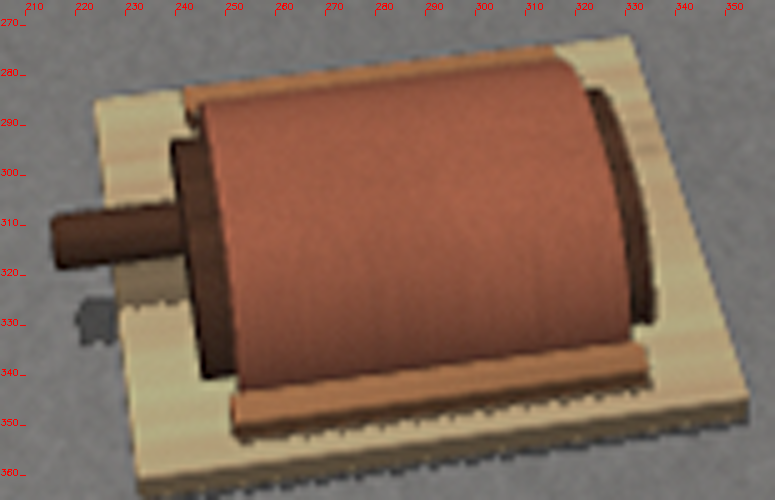

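The enlarged crop confirms it: dark case, pale foot, white dial, needle up at (214,188), mark tab at (221,189) on the +y side. Next I fit the gauge and tile poses on corner points from both cameras.

```bash
cat > fit.py <<'E'
from h import *
import pickle
from scipy.optimize import least_squares
c,d=pickle.load(open('c0.pkl','rb'))
def fit(obs,x0,name):
    def pts(p):
        Rz=R.from_euler('z',p[2]).as_matrix()
        return lambda L: np.array([p[0],p[1],0])+Rz@np.array(L)
    def res(p):
        return np.concatenate([(proj(k,pts(p)(L))[0]-uv) for k,L,uv in obs])
    s=least_squares(res,x0,loss='soft_l1'); print(name,s.x.round(4),np.degrees(s.x[2]).round(2)); print(s.fun.reshape(-1,2).round(1).tolist()); return s.x
g=[(c,[-.02,-.07,.012],(187.5,211)),(c,[.02,-.07,.012],(190,219.5)),(c,[.02,-.07,0],(190.5,223)),(c,[-.02,.07,.012],(237.5,203.5)),(c,[.02,.07,.012],(240.3,212)),
(c,[-.01,-.02,.152],(204,170)),(c,[.01,-.02,.152],(205.3,174.3)),(c,[.01,.02,.152],(220,172)),(c,[-.01,.02,.152],(219,167.5)),
(d,[.02,.07,.012],(270.3,226)),(d,[-.02,.07,.012],(286,228)),(d,[-.02,-.07,.012],(295,194)),(d,[.01,.02,.152],(279.8,172)),(d,[-.01,.02,.152],(287.5,172.5))]
fit(g,[.55,-.2,0],'gauge'); 
for k in (c,d): fit([q for q in g if q[0] is k],[.55,-.2,0],'gauge1')
t=[(c,[-.125,-.095,.018],(264.5,166.5)),(c,[.125,-.095,.018],(324.5,210.5)),(c,[.125,.095,.018],(369.3,183)),
(d,[.125,-.095,.018],(224,285)),(d,[-.125,-.095,.018],(331,272.5)),(d,[-.125,.095,.018],(354,345)),(d,[.125,.095,.018],(232.5,361))]
fit(t,[.55,.1,0],'tile')
for k in (c,d): fit([q for q in t if q[0] is k],[.55,.1,0],'tile1')
E
python3 fit.py
```

```text
gauge [ 0.4983 -0.1994 -0.122 ] -6.99
[[-0.6, -0.4], [-0.3, 1.2], [-0.5, 0.9], [-0.4, -2.2], [0.8, -1.2], [-0.7, -1.5], [-0.3, -1.0], [0.8, -1.3], [-0.1, -1.6], [-0.6, -0.1], [-1.0, 0.5], [0.1, -0.6], [-1.0, -0.1], [-0.7, 0.6]]
gauge1 [ 0.5019 -0.2001 -0.168 ] -9.62
[[-0.3, -0.3], [-0.7, 1.4], [-0.9, 1.1], [0.5, -0.7], [1.0, 0.6], [-0.4, -0.8], [-0.3, -0.3], [1.0, -0.2], [0.4, -0.5]]
gauge1 [ 0.497  -0.1999 -0.1066] -6.11
[[0.3, -0.1], [-0.1, 0.4], [0.2, -0.8], [-0.3, -0.2], [0.0, 0.5]]
tile [0.4671 0.133  0.2642] 15.14
[[-0.5, -1.7], [-0.8, -1.4], [-0.5, -1.1], [-1.5, -0.0], [-0.6, -0.1], [0.4, 0.1], [-1.4, 0.3]]
tile1 [0.4729 0.1312 0.2711] 15.53
[[-0.3, -0.3], [0.1, 0.1], [0.2, 0.0]]
tile1 [0.4655 0.1324 0.2629] 15.06
[[-0.6, -0.2], [0.2, -0.1], [1.2, 0.0], [-0.6, 0.0]]
```

Both objects fit the known sizes within about 1–2 px. I'll rectify the dial to get a first reading of the mark, and work out the jaw direction, the wrist view and the neighbours' positions.

```bash
cat >> h.py <<'E'
def rectify(c,O,Rm,name,half=.056,s=5,xd=.014,zc=.062):
    # dial image, seen from +x: right in picture = +y gauge ; s px per mm
    n=int(2*half*1000*s); P=[(-half,half),(half,half),(half,-half),(-half,-half)]
    W=np.array([O+Rm@np.array([xd,a,zc+b]) for a,b in P])
    H=cv2.getPerspectiveTransform(proj(c,W).astype(np.float32),np.float32([[0,0],[n,0],[n,n],[0,n]]))
    im=cv2.warpPerspective(c['img'],H,(n,n),flags=cv2.INTER_CUBIC)
    cv2.circle(im,(n//2,n//2),int(42*s),(0,255,0),1);cv2.circle(im,(n//2,n//2),int(33*s),(0,200,255),1)
    for a in np.arange(-.8,.81,.1):
        p=lambda r:(int(n/2+r*s*np.sin(a)),int(n/2-r*s*np.cos(a)))
        cv2.line(im,p(47),p(52),(255,0,0) if abs(a)>.01 else (0,0,255),1); cv2.putText(im,f"{a:.1f}",p(54),0,.35,(255,0,255),1)
    cv2.imwrite(name,im)
E
python3 - <<'E'
from h import *
import pickle
c,d=pickle.load(open('c0.pkl','rb'))
rectify(c,np.array([.5015,-.2,.0]),R.from_euler('z',-8.5,degrees=True).as_matrix(),'pics/rect0.png')
s=observe(); M=R.from_euler('xyz',s['tool_rot']).as_matrix(); print(M.round(3)); print(hold_point_z)
for n,uv in (('red',(200,185)),('purple L',(206,268)),('purple R',(258,253)),('tag0',(297,275)),('tag1',(355,257)),('bowl',(121,245))): print(n,atz(c,uv,0).round(3))
E
```

```text
[[-0.     0.251 -0.968]
 [ 0.001 -0.968 -0.251]
 [-1.    -0.001 -0.   ]]
0.1592
red [ 0.367 -0.195 -0.   ]
purple L [ 0.666 -0.282  0.   ]
purple R [ 0.672 -0.148 -0.   ]
tag0 [ 0.77  -0.091  0.   ]
tag1 [0.777 0.067 0.   ]
bowl [ 0.514 -0.452  0.   ]
```

View pics/rect0.png

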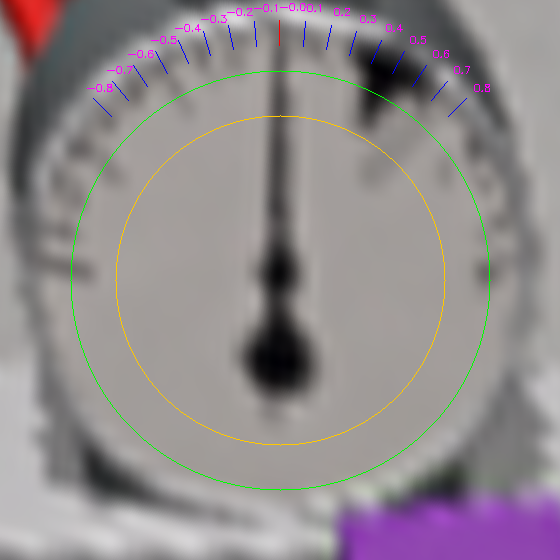

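Mark about 0.5 rad, on the dial's +y side. The red one stands behind at x≈0.37 and the purple one ahead at x≈0.67, so I'll descend with the jaws partly closed. First I move above the gauge (+368, +308 mm, turn +67.5°).

```bash
python3 -m jog '[{"delta_pos":[0.62,0.51,0],"twist":[0,0,0.94],"fingers":50},{"delta_pos":[0.62,0.51,0],"twist":[0,0,0.94],"fingers":50},{"delta_pos":[0.62,0.51,0],"twist":[0,0,0.94],"fingers":50},{"delta_pos":[0.62,0.51,0],"twist":[0,0,0.94],"fingers":50},{"delta_pos":[0.62,0.51,0],"twist":[0,0,0.94],"fingers":50},{"delta_pos":[0.62,0.51,0],"twist":[0,0,0.94],"fingers":50},{"delta_pos":[0.62,0.51,0],"twist":[0,0,0.94],"fingers":50},{"delta_pos":[0.62,0.51,0],"twist":[0,0,0.94],"fingers":50}]' && python3 -m jog '[{"delta_pos":[0.6,0.51,0],"twist":[0,0,0.94],"fingers":50},{"delta_pos":[0.6,0.51,0],"twist":[0,0,0.94],"fingers":50},{"delta_pos":[0.6,0.51,0],"twist":[0,0,0.94],"fingers":50},{"delta_pos":[0.6,0.52,0],"twist":[0,0,0.94],"fingers":50},{"delta_pos":[0,0,0],"twist":[0,0,0],"fingers":50},{"delta_pos":[0,0,0],"twist":[0,0,0],"fingers":50}]'
python3 - <<'E'
from h import *
import pickle
s=observe(); print(s['time'],s['tool_pos'].round(4)); M=R.from_euler('xyz',s['tool_rot']).as_matrix(); print(M.round(3))
w=cam("wrist"); pickle.dump(w,open('w1.pkl','wb')); cv2.imwrite('pics/w1.png',w['img'])
E
```

```text
time: 1.05
tool_pos: [0.3809, -0.3029, 0.4048]
tool_rot: [1.281, 1.57, -0.815]
contact_force: [0.0, -0.9, 0.3]
opening: 0.0501
time: 1.65
tool_pos: [0.5001, -0.2011, 0.4044]
tool_rot: [-1.497, 1.57, 3.08]
contact_force: [-0.0, 0.1, -0.4]
opening: 0.0501
1.65 [ 0.5001 -0.2011  0.4044]
[[-0.001  0.991 -0.134]
 [ 0.    -0.134 -0.991]
 [-1.    -0.001  0.   ]]
```

View pics/w1.png

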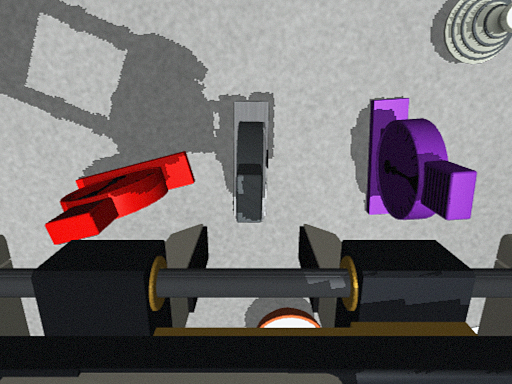

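```bash
python3 - <<'E'
from h import *
import pickle
w=pickle.load(open('w1.pkl','rb'))
crop(w,210,85,295,230,4,'pics/w1c.png')
for x,y,a in ((.4985,-.2,-8),(.5,-.2,-8),):
    Rz=R.from_euler('z',a,degrees=True).as_matrix()
    L=np.array([[.02,.07,.012],[-.02,.07,.012],[-.01,.02,.152],[.01,.02,.152],[-.01,-.02,.152],[.01,-.02,.152],[-.02,-.07,.012]])
    print(proj(w,np.array([x,y,0])+L@Rz.T).round(1).tolist())
E
```

```text
[[269.9, 99.4], [234.6, 99.2], [238.3, 172.2], [264.7, 172.3], [238.7, 221.1], [263.9, 221.2], [236.0, 214.3]]
[[271.2, 99.2], [235.9, 99.0], [240.2, 171.9], [266.7, 172.0], [240.6, 220.9], [265.8, 221.0], [237.2, 214.2]]
```

View pics/w1c.png

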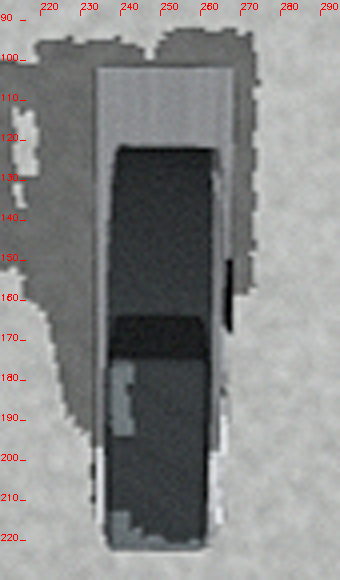

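Projected corners differ from the picture by about 2 px: the gauge is at about (0.4965, -0.2015), yaw -8.5°. I correct by −3.5 mm in x and −0.8°, and descend to TCP z 0.295.

```bash
python3 -m jog '[{"delta_pos":[-0.07,0,-0.4],"twist":[0,0,-0.13],"fingers":46},{"delta_pos":[0,0,-0.5],"twist":[0,0,0],"fingers":46},{"delta_pos":[0,0,-0.5],"twist":[0,0,0],"fingers":46},{"delta_pos":[0,0,-0.4],"twist":[0,0,0],"fingers":46},{"delta_pos":[0,0,-0.3],"twist":[0,0,0],"fingers":46},{"delta_pos":[0,0,-0.09],"twist":[0,0,0],"fingers":46},{"delta_pos":[0,0,0],"twist":[0,0,0],"fingers":46}]'
python3 - <<'E'
from h import *
w=cam("wrist"); cv2.imwrite('pics/w2.png',w['img'])
s=cam("scene"); crop(s,150,110,290,240,5,'pics/s2.png')
E
```

```text
time: 2.4
tool_pos: [0.4957, -0.2025, 0.295]
tool_rot: [-1.841, 1.57, 2.72]
contact_force: [-1.0, -0.1, -0.3]
opening: 0.0459
```

View pics/w2.png

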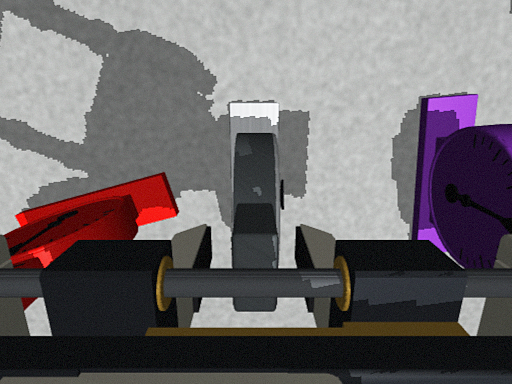

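View pics/s2.png

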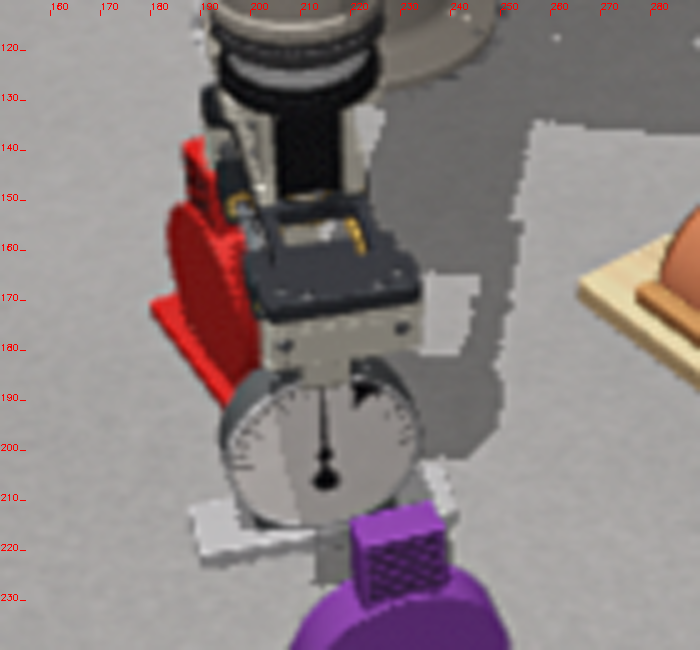

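The block (234–276 px) sits midway between the fingers (210–302 px). Closing with 40 N.

```bash
python3 -m jog '[{"delta_pos":[0,0,0],"twist":[0,0,0],"fingers":18},{"delta_pos":[0,0,0],"twist":[0,0,0],"fingers":16},{"delta_pos":[0,0,0],"twist":[0,0,0],"fingers":14},{"delta_pos":[0,0,0],"twist":[0,0,0],"fingers":14},{"delta_pos":[0,0,0],"twist":[0,0,0],"fingers":14}]' 40
python3 -m jog '[{"delta_pos":[0,0,0.1],"twist":[0,0,0],"fingers":14},{"delta_pos":[0,0,0.3],"twist":[0,0,0],"fingers":14},{"delta_pos":[0,0,0.6],"twist":[0,0,0],"fingers":14},{"delta_pos":[0,0,0.8],"twist":[0,0,0],"fingers":14},{"delta_pos":[0,0,0.8],"twist":[0,0,0],"fingers":14},{"delta_pos":[0,0,0.6],"twist":[0,0,0],"fingers":14},{"delta_pos":[0,0,0.4],"twist":[0,0,0],"fingers":14},{"delta_pos":[0,0,0.2],"twist":[0,0,0],"fingers":14}]'
```

```text
time: 3.0
tool_pos: [0.4964, -0.2016, 0.2955]
tool_rot: [1.212, 1.57, -0.508]
contact_force: [-0.1, -0.7, 2.1]
opening: 0.0197
time: 3.8
tool_pos: [0.4962, -0.2016, 0.4868]
tool_rot: [1.212, 1.569, -0.508]
contact_force: [0.0, 1.0, -4.7]
opening: 0.02
```

Held (about 0.48 kg) and lifted. Looking at the dial and the hang in the grip.

```bash
python3 - <<'E'
from h import *
import pickle
s=observe(); print(s['time'],s['tool_pos'].round(4)); M=R.from_euler('xyz',s['tool_rot']).as_matrix(); print(M.round(4).tolist(), np.degrees(np.arctan2(M[1,1],M[0,1])))
c=cam("scene"); d=cam("side"); w=cam("wrist"); pickle.dump((c,d,w,s),open('c3.pkl','wb'))
# gauge pose from tool: gx=tool y, gz=-tool x, gy = -tool z
G=np.c_[M[:,1],-M[:,2],-M[:,0]]
O=s['tool_pos']+M@np.array([.1592,0,0])-G@np.array([0,0,.1355]); print(O.round(4))
p=proj(c,O)[0]; print(p); 
x,y=int(p[0]),int(p[1]); crop(c,x-55,y-70,x+55,y+25,7,'pics/s3.png')
p=proj(d,O)[0]; print(p); x,y=int(p[0]),int(p[1]); crop(d,x-50,max(0,y-70),x+50,y+35,5,'pics/d3.png')
rectify(c,O,G,'pics/rect3.png')
E
```

```text
3.8 [ 0.4962 -0.2016  0.4868]
[[0.0016, 0.9889, -0.1487], [-0.0009, -0.1487, -0.9889], [-1.0, 0.0017, 0.0006]] -8.55322818546211
[ 0.4967 -0.2018  0.1921]
[210.25396736 156.36813155]
[285.7280825  153.87469533]
```

View pics/s3.png

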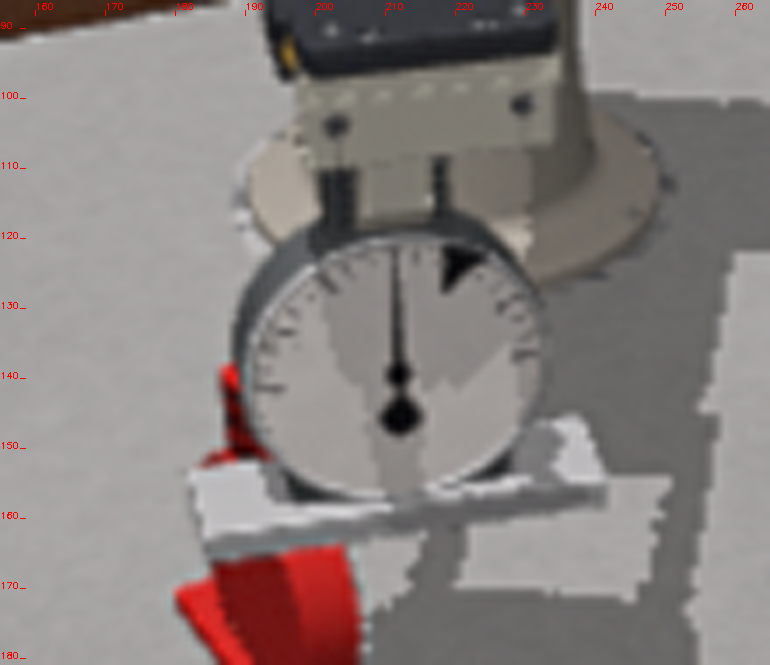

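View pics/rect3.png

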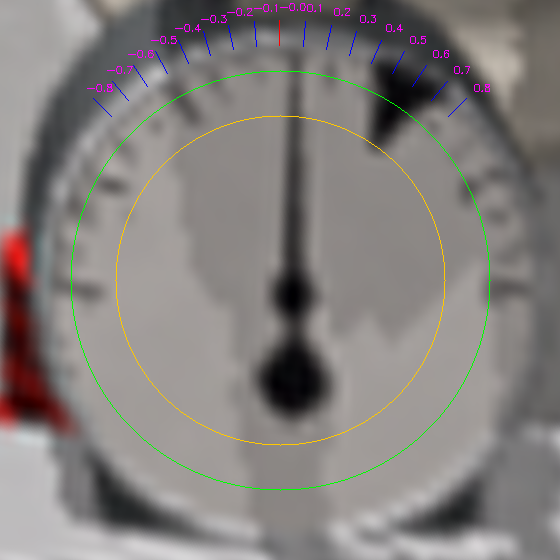

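View pics/d3.png

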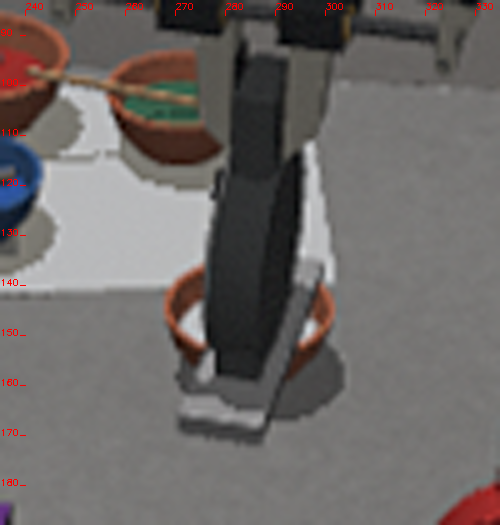

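The gauge hangs straight in the grip and the mark reads roughly 0.48–0.52. I'll present the dial closer and tipped up toward the scene camera for a sharper reading.

```bash
python3 -m jog '[{"delta_pos":[0.3,-0.1,0.1],"twist":[-0.15,-0.95,0],"fingers":14},{"delta_pos":[0.5,-0.15,0.1],"twist":[-0.15,-0.95,0],"fingers":14},{"delta_pos":[0.6,-0.2,0.1],"twist":[-0.15,-0.95,0],"fingers":14},{"delta_pos":[0.6,-0.2,0.1],"twist":[-0.15,-0.95,0],"fingers":14},{"delta_pos":[0.3,-0.1,0],"twist":[-0.15,-0.95,0],"fingers":14},{"delta_pos":[0,0,0],"twist":[-0.15,-0.95,0],"fingers":14}]'
python3 -m jog '[{"delta_pos":[0,0,0],"twist":[0,0,0],"fingers":14},{"delta_pos":[0,0,0],"twist":[0,0,0],"fingers":14},{"delta_pos":[0,0,0],"twist":[0,0,0],"fingers":14},{"delta_pos":[0,0,0],"twist":[0,0,0],"fingers":14},{"delta_pos":[0,0,0],"twist":[0,0,0],"fingers":14},{"delta_pos":[0,0,0],"twist":[0,0,0],"fingers":14},{"delta_pos":[0,0,0],"twist":[0,0,0],"fingers":14},{"delta_pos":[0,0,0],"twist":[0,0,0],"fingers":14}]'
python3 - <<'E'
from h import *
import pickle
s=observe(); print(s['time'],s['tool_pos'].round(4)); M=R.from_euler('xyz',s['tool_rot']).as_matrix(); print(M.round(4).tolist())
c=cam("scene"); pickle.dump((c,s),open('c4.pkl','wb'))
G=np.c_[M[:,1],-M[:,2],-M[:,0]]
O=s['tool_pos']+M@np.array([.1592,0,0])-G@np.array([0,0,.1355]); print(O.round(4))
p=proj(c,O+G@[0,0,.062])[0]; print(p); 
x,y=int(p[0]),int(p[1]); crop(c,x-40,y-35,x+40,y+35,10,'pics/s4.png')
rectify(c,O,G,'pics/rect4.png')
E
```

```text
time: 4.55
tool_pos: [0.6128, -0.2399, 0.5011]
tool_rot: [1.567, 0.969, -0.154]
contact_force: [-0.5, -0.2, -5.7]
opening: 0.02
time: 5.35
tool_pos: [0.6113, -0.2392, 0.5053]
tool_rot: [1.564, 0.967, -0.157]
contact_force: [-0.1, 0.8, -5.5]
opening: 0.0198
5.35 [ 0.6113 -0.2392  0.5053]
[[0.5612, 0.814, -0.1501], [-0.0886, -0.1212, -0.9887], [-0.8229, 0.5681, 0.0041]]
[ 0.7767 -0.2653  0.2628]
[223.18051309 182.84699742]
```

View pics/rect4.png

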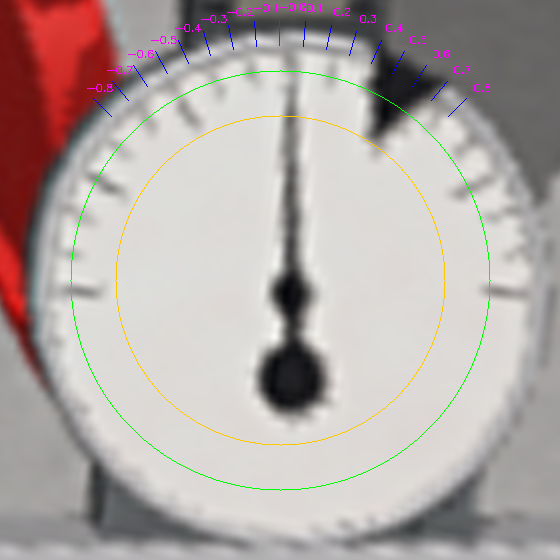

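View pics/s4.png

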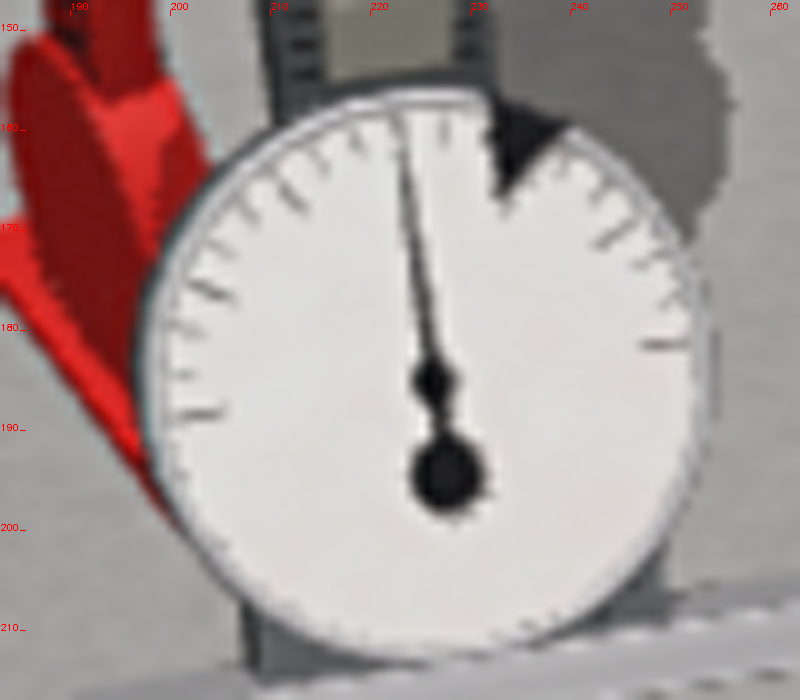

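The view is sharp: hub at (225.5,185), needle tip (222,157.5), tab corners (231.5,157),(239.5,159.5), tip (233,166.5). I'll fit the tab as a triangle template.

```bash
cat > mark.py <<'E'
from h import *
import pickle,sys
from scipy.optimize import minimize
def angfit(c,O,G,xd=.014,verbose=True):
    # stage 1: find hub/counterweight/needle shift -> fit rendered needle; stage 2 tab
    g=cv2.cvtColor(c['img'],cv2.COLOR_BGR2GRAY).astype(float)
    s=8; half=.056; n=int(2*half*1000*s)
    P=[(-half,half),(half,half),(half,-half),(-half,-half)]
    W=np.array([O+G@np.array([xd,a,.062+b]) for a,b in P])
    H=cv2.getPerspectiveTransform(proj(c,W).astype(np.float32),np.float32([[0,0],[n,0],[n,n],[0,n]]))
    r=cv2.warpPerspective(g,H,(n,n),flags=cv2.INTER_CUBIC)
    return r,s,n
def render_needle(n,s,cx,cy,a,rh,rc,dc):
    im=np.ones((n,n),np.float32)
    f=lambda x,y:(int(round((x)*16)),int(round(y*16)))
    u=np.array([np.sin(a),-np.cos(a)]); 
    C=np.array([cx,cy])
    v=np.array([u[1],-u[0]])
    pts=np.array([C+1.6*s*v,C+u*42*s+0.4*s*v,C+u*42*s-.4*s*v,C-1.6*s*v])
    cv2.fillPoly(im,[np.round(pts*16).astype(np.int32)],0,shift=4)
    cv2.circle(im,f(*C),int(rh*s*16),0,-1,shift=4)
    cv2.circle(im,f(*(C-u*dc*s)),int(rc*s*16),0,-1,shift=4)
    pts=np.array([C+1*s*v,C-u*dc*s+1*s*v,C-u*dc*s-1*s*v,C-1*s*v]); cv2.fillPoly(im,[np.round(pts*16).astype(np.int32)],0,shift=4)
    return im
def render_tab(n,s,cx,cy,a):
    im=np.ones((n,n),np.float32); u=np.array([np.sin(a),-np.cos(a)]); v=np.array([u[1],-u[0]]); C=np.array([cx,cy])
    pts=np.array([C+33*s*u,C+51*s*u+8.5*s*v,C+51*s*u-8.5*s*v]); cv2.fillPoly(im,[np.round(pts*16).astype(np.int32)],0,shift=4); return im
def ncc(a,b,m):
    a=a[m];b=b[m];a=a-a.mean();b=b-b.mean();return (a@b)/np.sqrt((a@a)*(b@b))
def run(c,O,G,a0p,a0m,xd=.014,sig=1.0,out=None):
    r,s,n=angfit(c,O,G,xd)
    yy,xx=np.mgrid[:n,:n]
    k=sig*s
    def mask(cx,cy,a,lo,hi,da,rm):
        dx,dy=xx-cx,yy-cy; R_=np.hypot(dx,dy)/s; A=np.arctan2(dx,-dy)
        return (R_>lo)&(R_<hi)&(np.abs(A-a)<da)
    def fn(p):
        im=cv2.GaussianBlur(render_needle(n,s,n/2+p[0]*s,n/2+p[1]*s,p[2],3.2,6.3,16.5),(0,0),k)
        m=mask(n/2+p[0]*s,n/2+p[1]*s,p[2],0,26,9,0)|mask(n/2+p[0]*s,n/2+p[1]*s,p[2],0,40,.12,0)
        return -ncc(r,im,m)
    b=min((minimize(fn,[x0,y0,a0p],method='Nelder-Mead',options=dict(initial_simplex=[[x0,y0,a0p],[x0+1.5,y0,a0p],[x0,y0+1.5,a0p],[x0,y0,a0p+.06]],xatol=.01,fatol=1e-5)) for x0,y0 in ((2,2.5),(0,0),(1,3),(3,1))),key=lambda q:q.fun)
    p=b.x; print('needle shift mm',p[:2].round(2),'angle',p[2].round(4),'ncc',-round(b.fun,3))
    def fm(q,cx,cy):
        im=cv2.GaussianBlur(render_tab(n,s,cx,cy,q),(0,0),k); m=mask(cx,cy,a0m,29,50,.42,0)&(np.abs(np.arctan2(xx-cx,-(yy-cy))-p[2])>.09); return -ncc(r,im,m)
    for nm,ctr in (('hub centre',(n/2+p[0]*s,n/2+p[1]*s)),):
        A=np.arange(a0m-.25,a0m+.25,.005); f=[fm(a,*ctr) for a in A]; i=int(np.argmin(f)); print(nm,'mark',A[i].round(3),'ncc',-round(f[i],3),'diff',(A[i]-p[2]).round(3))
    q=minimize(lambda q:fm(q[0],n/2+q[1]*s,n/2+q[2]*s),[A[i],p[0],p[1]],method='Nelder-Mead',options=dict(xatol=.01,fatol=1e-5,initial_simplex=[[A[i],p[0],p[1]],[A[i]+.08,p[0],p[1]],[A[i],p[0]+1,p[1]],[A[i],p[0],p[1]+1]])); print('free tab',q.x.round(3),-round(q.fun,3))
    th=np.array([q.x[1]*1+45*np.sin(q.x[0])-p[0], q.x[2]-45*np.cos(q.x[0])-p[1]]); print('centroid angle about hub',np.arctan2(th[0],-th[1]).round(3),'r',np.hypot(*th).round(1))
    if out:
        v=cv2.cvtColor(np.clip(r,0,255).astype(np.uint8),cv2.COLOR_GRAY2BGR)
        t=render_tab(n,s,n/2+p[0]*s,n/2+p[1]*s,A[i]); nd=render_needle(n,s,n/2+p[0]*s,n/2+p[1]*s,p[2],3.2,6.3,16.5)
        for im,col in ((t,(0,0,255)),(nd,(0,255,0))):
            cs,_=cv2.findContours((im<.5).astype(np.uint8),cv2.RETR_EXTERNAL,cv2.CHAIN_APPROX_NONE); cv2.drawContours(v,cs,-1,col,1)
        cv2.imwrite(out,cv2.resize(v,(600,600)))
    return p[2],A[i]
E
python3 - <<'E'
from mark import *
for f,sg in (('c4.pkl',1.0),('c3.pkl',1.3)):
    t=pickle.load(open(f,'rb')); c,s=t[0],t[-1]
    M=R.from_euler('xyz',s['tool_rot']).as_matrix(); G=np.c_[M[:,1],-M[:,2],-M[:,0]]
    O=s['tool_pos']+M@np.array([.1592,0,0])-G@np.array([0,0,.1355])
    v=G.T@(c['E'][:3,3]-O-G@[0,0,.062]); print('view dir in gauge',(v/np.linalg.norm(v)).round(2),np.linalg.norm(v).round(2))
    for xd in (.012,.015): print(xd); run(c,O,G,0.,.48,xd,sg,out='pics/fit_%s.png'%f[:2])
E
```

```text
view dir in gauge [ 0.98 -0.16  0.09] 0.79
0.012
needle shift mm [2.58 3.5 ] angle -0.0075 ncc 0.974
hub centre mark 0.48 ncc 0.951 diff 0.488
free tab [0.484 2.995 2.085] 0.959
centroid angle about hub 0.477 r 46.4
0.015
needle shift mm [2.07 3.17] angle -0.008 ncc 0.975
hub centre mark 0.48 ncc 0.952 diff 0.488
free tab [0.485 2.296 1.925] 0.959
centroid angle about hub 0.477 r 46.2
view dir in gauge [ 0.83 -0.14  0.55] 1.03
0.012
needle shift mm [2.97 4.99] angle 0.0083 ncc 0.956
hub centre mark 0.48 ncc 0.979 diff 0.472
free tab [0.482 3.144 4.677] 0.981
centroid angle about hub 0.482 r 45.4
0.015
needle shift mm [2.46 2.99] angle 0.0082 ncc 0.956
hub centre mark 0.48 ncc 0.98 diff 0.472
free tab [0.482 2.523 2.801] 0.981
centroid angle about hub 0.481 r 45.2
```

```bash
sleep 0
```

View pics/fit_c4.png

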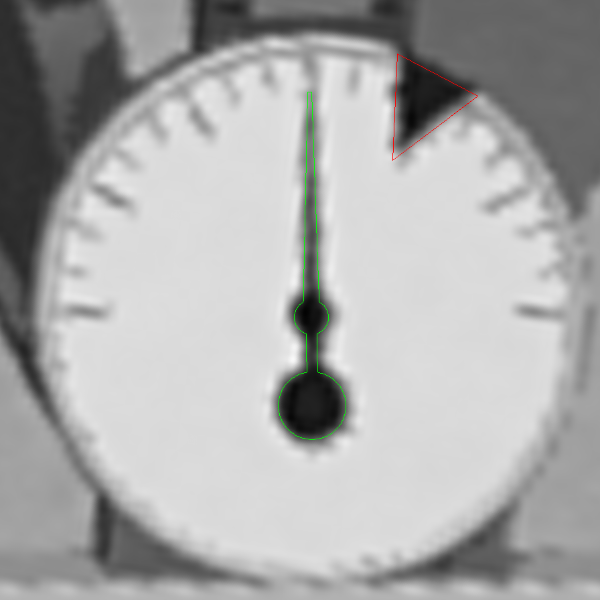

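The mark is at 0.48 rad (both views agree within 0.01). Now untilt and carry the gauge over the tile: shift (-146, +370, -70) mm, then turn +23.6°.

```bash
python3 -m jog '[{"delta_pos":[-0.1,0.2,0],"twist":[0.15,0.95,0],"fingers":14},{"delta_pos":[-0.2,0.5,0],"twist":[0.15,0.95,0],"fingers":14},{"delta_pos":[-0.3,0.7,0],"twist":[0.15,0.95,0],"fingers":14},{"delta_pos":[-0.3,0.8,0],"twist":[0.15,0.95,0],"fingers":14},{"delta_pos":[-0.3,0.8,0],"twist":[0.15,0.95,0],"fingers":14},{"delta_pos":[-0.3,0.8,0],"twist":[0.15,0.95,0],"fingers":14},{"delta_pos":[-0.3,0.8,0],"twist":[0,0,0.65],"fingers":14},{"delta_pos":[-0.3,0.8,0],"twist":[0,0,0.65],"fingers":14}]' && python3 -m jog '[{"delta_pos":[-0.3,0.8,-0.2],"twist":[0,0,0.65],"fingers":14},{"delta_pos":[-0.3,0.6,-0.3],"twist":[0,0,0.65],"fingers":14},{"delta_pos":[-0.2,0.4,-0.3],"twist":[0,0,0.65],"fingers":14},{"delta_pos":[-0.02,0.2,-0.2],"twist":[0,0,0.68],"fingers":14},{"delta_pos":[0,0,0],"twist":[0,0,0],"fingers":14},{"delta_pos":[0,0,0],"twist":[0,0,0],"fingers":14}]'
python3 - <<'E'
from h import *
import pickle
s=observe(); print(s['time'],s['tool_pos'].round(4)); M=R.from_euler('xyz',s['tool_rot']).as_matrix(); print(M.round(4).tolist(), np.degrees(np.arctan2(M[1,1],M[0,1])))
w=cam("wrist"); c=cam("scene"); d=cam("side"); pickle.dump((c,d,w,s),open('c5.pkl','wb')); cv2.imwrite('pics/w5.png',w['img'])
crop(d,205,225,360,365,5,'pics/d5.png'); crop(c,250,90,375,215,6,'pics/s5.png')
E
```

```text
time: 6.2
tool_pos: [0.5061, 0.0324, 0.5058]
tool_rot: [1.734, 1.567, 0.153]
contact_force: [1.1, 1.0, -4.5]
opening: 0.0197
time: 6.8
tool_pos: [0.4657, 0.1307, 0.4561]
tool_rot: [1.391, 1.568, 0.08]
contact_force: [0.3, -0.0, -5.8]
opening: 0.0197
6.8 [0.4657 0.1307 0.4561]
[[0.0025, 0.9662, 0.2577], [0.0002, 0.2577, -0.9662], [-1.0, 0.0024, 0.0004]] 14.936365249437399
```

View pics/w5.png

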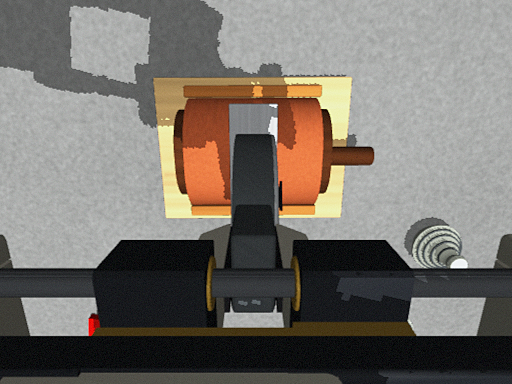

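View pics/d5.png

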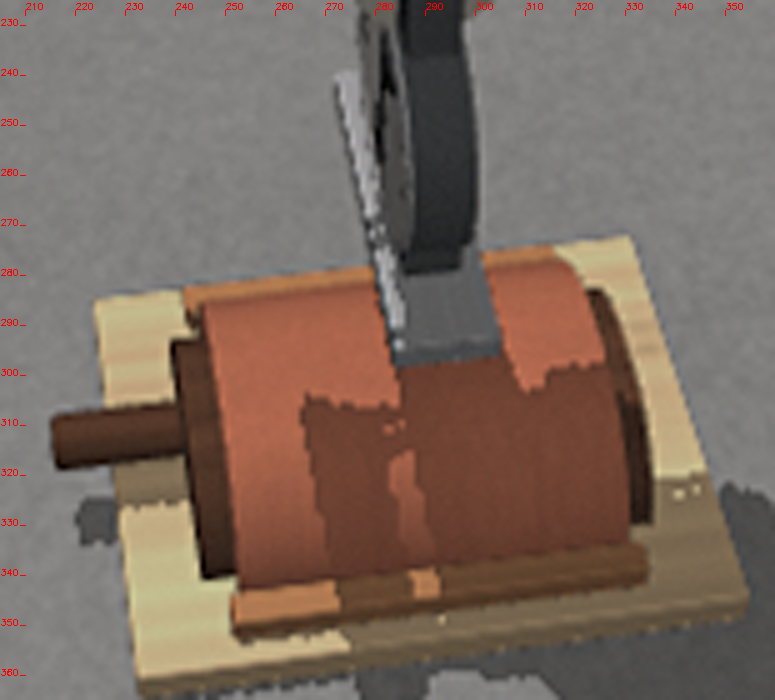

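View pics/s5.png

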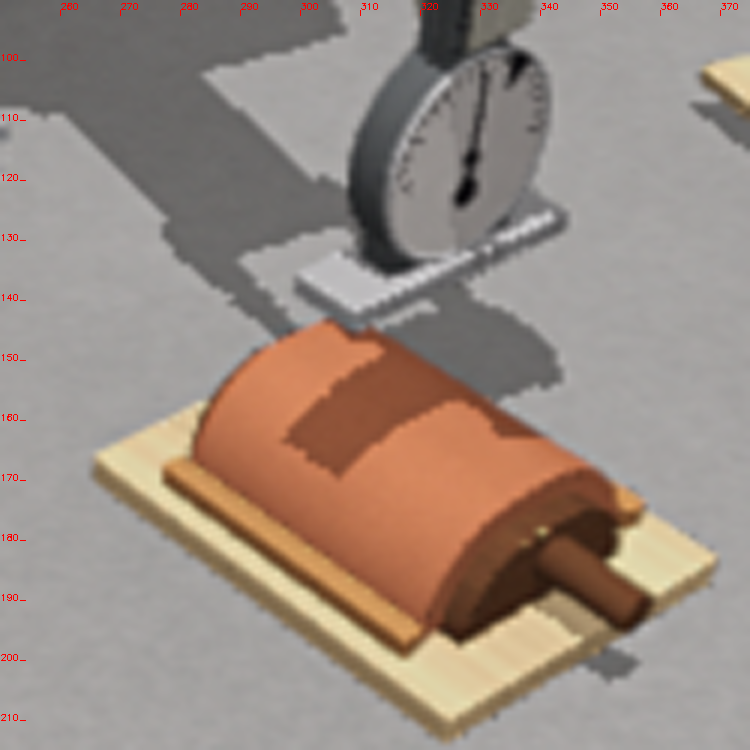

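The gauge is over the tile with the dial away from the robot. In the wrist picture the board corners are at (154,78), (352,77), (341,217) and (166,218); I fit the tile pose from these.

```bash
python3 - <<'E'
from h import *
import pickle
from scipy.optimize import least_squares
c,d,w,s=pickle.load(open('c5.pkl','rb'))
crop(w,145,65,260,225,4,'pics/w5a.png'); crop(w,260,65,375,225,4,'pics/w5b.png')
obs=[([-.125,.095,.018],(154,78)),([.125,.095,.018],(352,77)),([.125,-.095,.018],(341,217)),([-.125,-.095,.018],(166,218))]
def res(p):
    Rz=R.from_euler('z',p[2]).as_matrix()
    return np.concatenate([proj(w,np.array([p[0],p[1],0])+Rz@np.array(L))[0]-uv for L,uv in obs])
q=least_squares(res,[.466,.131,.264]); print(q.x.round(4),np.degrees(q.x[2]).round(2)); print(q.fun.reshape(-1,2).round(1).tolist())
E
```

```text
[0.4665 0.1326 0.2644] 15.15
[[-1.2, -0.5], [1.1, -0.5], [0.3, 0.8], [-0.2, 0.7]]
```

View pics/w5a.png

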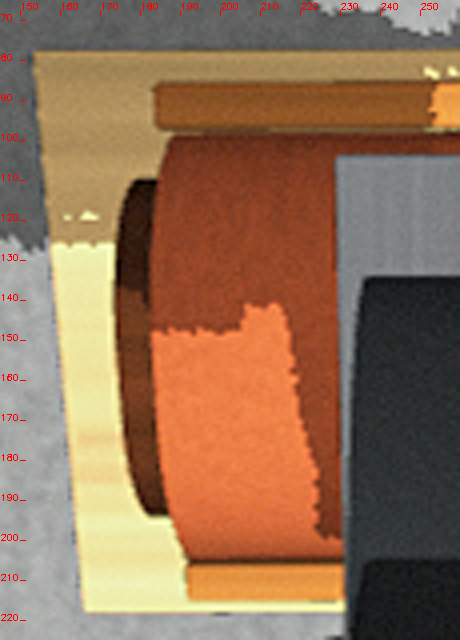

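View pics/w5b.png

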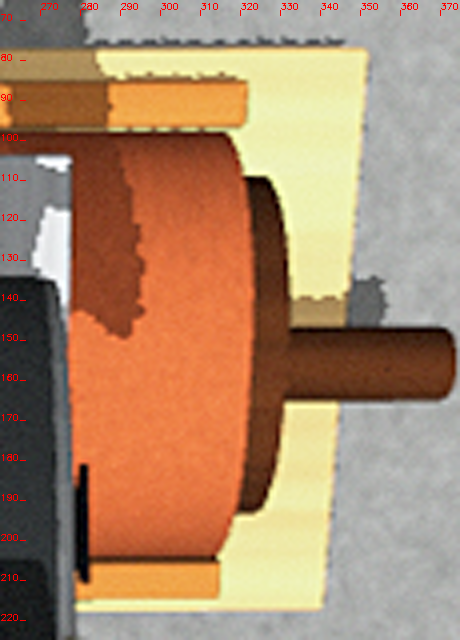

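Tile at (0.4665, 0.132), yaw 15.15°, agreeing with the side camera. I shift +1.5 mm in y and descend to about 4 mm above the crown, then creep down watching the force.

```bash
python3 -m jog '[{"delta_pos":[0.01,0.03,-0.3],"twist":[0,0,0.03],"fingers":14},{"delta_pos":[0,0,-0.4],"twist":[0,0,0],"fingers":14},{"delta_pos":[0,0,-0.4],"twist":[0,0,0],"fingers":14},{"delta_pos":[0,0,-0.3],"twist":[0,0,0],"fingers":14},{"delta_pos":[0,0,-0.15],"twist":[0,0,0],"fingers":14},{"delta_pos":[0,0,0],"twist":[0,0,0],"fingers":14},{"delta_pos":[0,0,0],"twist":[0,0,0],"fingers":14}]' && python3 -m jog '[{"delta_pos":[0,0,-0.03],"twist":[0,0,0],"fingers":14},{"delta_pos":[0,0,-0.03],"twist":[0,0,0],"fingers":14},{"delta_pos":[0,0,0],"twist":[0,0,0],"fingers":14},{"delta_pos":[0,0,0],"twist":[0,0,0],"fingers":14}]'; python3 - <<'E'
from h import *
s=observe(); print(s['contact_force'].round(2),s['torque'].round(3),s['tool_pos'].round(4))
E
```

```text
time: 7.65
tool_pos: [0.4663, 0.1321, 0.3786]
tool_rot: [1.434, 1.569, 0.128]
contact_force: [-0.6, -0.4, -4.3]
opening: 0.0197
time: 8.05
tool_pos: [0.4658, 0.1324, 0.3749]
tool_rot: [1.461, 1.57, 0.156]
contact_force: [0.2, -0.0, -5.3]
opening: 0.0198
[ 0.16 -0.01 -5.34] [ 0.03  -0.134 -0.025] [0.4658 0.1324 0.3749]
```

```bash
python3 -m jog '[{"delta_pos":[0,0,-0.02],"twist":[0,0,0],"fingers":14},{"delta_pos":[0,0,0],"twist":[0,0,0],"fingers":14}]'; python3 -m jog '[{"delta_pos":[0,0,-0.02],"twist":[0,0,0],"fingers":14},{"delta_pos":[0,0,0],"twist":[0,0,0],"fingers":14}]';  python3 - <<'E'
from h import *
s=observe(); print(s['contact_force'].round(2),s['torque'].round(3),s['tool_pos'].round(4))
E
```

```text
time: 8.25
tool_pos: [0.4658, 0.1323, 0.3737]
tool_rot: [-1.676, 1.571, -2.982]
contact_force: [0.7, 0.6, -5.5]
opening: 0.0198
time: 8.45
tool_pos: [0.4658, 0.1323, 0.3735]
tool_rot: [1.373, 1.57, 0.068]
contact_force: [-1.4, -0.6, 3.0]
opening: 0.0195
[-1.45 -0.62  3.04] [-0.124  0.497 -0.027] [0.4658 0.1323 0.3735]
```

Contact came exactly at the expected height (TCP 0.3735, about 8 N on the crown). I let it rest there and check with pictures.

```bash
python3 -m jog '[{"delta_pos":[0,0,0],"twist":[0,0,0],"fingers":14},{"delta_pos":[0,0,0],"twist":[0,0,0],"fingers":14},{"delta_pos":[0,0,0],"twist":[0,0,0],"fingers":14},{"delta_pos":[0,0,0],"twist":[0,0,0],"fingers":14},{"delta_pos":[0,0,0],"twist":[0,0,0],"fingers":14},{"delta_pos":[0,0,0],"twist":[0,0,0],"fingers":14},{"delta_pos":[0,0,0],"twist":[0,0,0],"fingers":14},{"delta_pos":[0,0,0],"twist":[0,0,0],"fingers":14}]'; python3 - <<'E'
from mark import *
s=observe(); print(s['contact_force'].round(2),s['torque'].round(3),s['tool_pos'].round(4)); M=R.from_euler('xyz',s['tool_rot']).as_matrix(); print(M.round(4).tolist())
c=cam("scene"); d=cam("side"); pickle.dump((c,d,s),open('c6.pkl','wb'))
crop(d,205,225,360,365,5,'pics/d6.png'); crop(c,255,100,375,215,6,'pics/s6.png')
G=np.c_[M[:,1],-M[:,2],-M[:,0]]
O=s['tool_pos']+M@np.array([.1592,0,0])-G@np.array([0,0,.1355]); print(O.round(4))
run(c,O,G,0,.48,.014,1.3,'pics/fit6.png')
E
```

```text
time: 9.25
tool_pos: [0.4658, 0.1324, 0.3735]
tool_rot: [1.382, 1.57, 0.077]
contact_force: [-3.2, -0.7, 6.3]
opening: 0.0196
[-3.21 -0.71  6.33] [-0.054  0.612  0.015] [0.4658 0.1324 0.3735]
[[0.001, 0.965, 0.2623], [0.0001, 0.2623, -0.965], [-1.0, 0.001, 0.0002]]
[0.4661 0.1324 0.0788]
needle shift mm [5.27 5.24] angle -0.0019 ncc 0.892
hub centre mark 0.51 ncc 0.946 diff 0.512
free tab [0.428 8.714 6.936] 0.958
centroid angle about hub 0.513 r 45.1
```

View pics/d6.png

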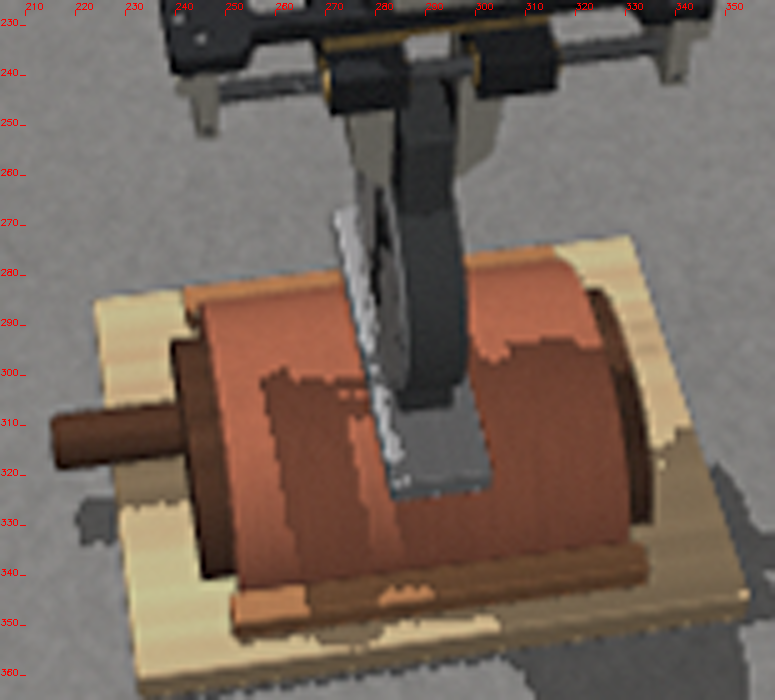

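View pics/s6.png

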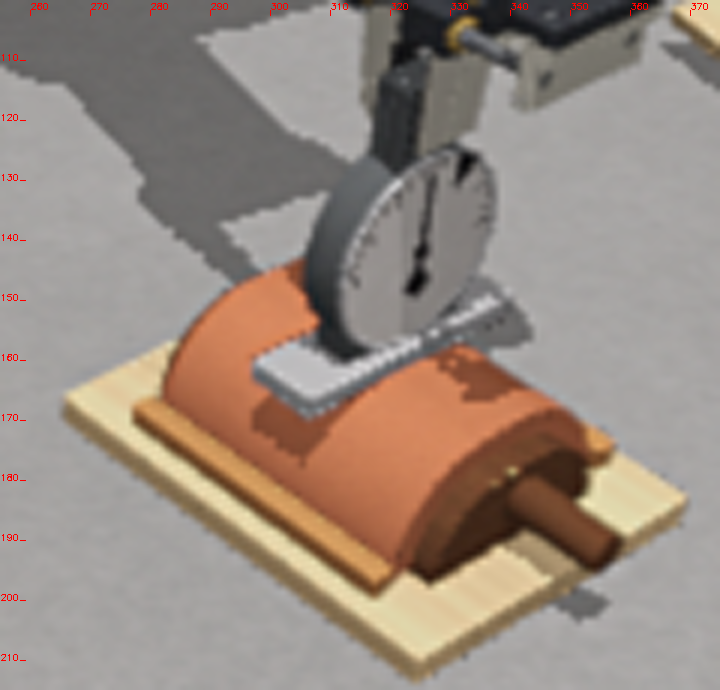

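View pics/fit6.png

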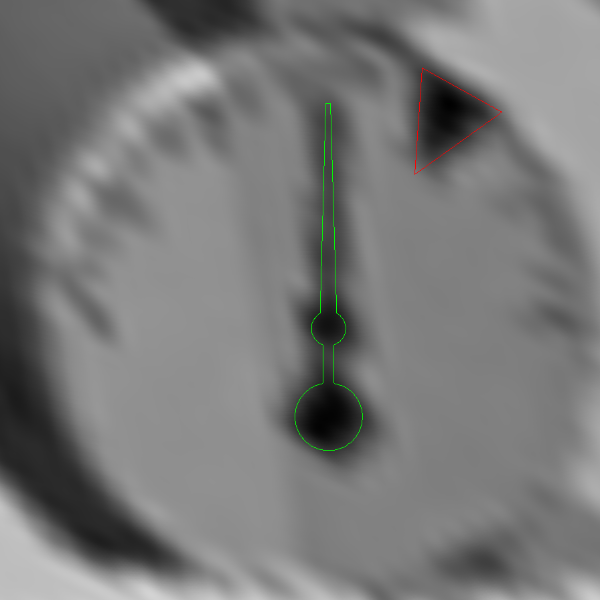

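It stands level and square on the crown (pointer −0.002), foot centred, dial away from the robot. This oblique view reads the mark a little higher (0.51), so I'll settle it with the needle on the mark. Computing the rolling path.

```bash
cat > roll.py <<'E'
import numpy as np
a=np.radians(15.15); ex=np.array([np.cos(a),np.sin(a),0]); ey=np.array([-np.sin(a),np.cos(a),0]); ez=np.array([0,0,1])
h=295.5; base=np.array([466.5,132,0.])
def tcp(t,pen=0,h=h):
    n=np.array([-np.sin(t),np.cos(t)]); u=np.array([np.cos(t),np.sin(t)])
    C=np.array([-10,18])+60*n if t>0 else np.array([-10,78.])
    o=C+(10+60*t)*u-pen*n
    q=o+h*n
    return base+ey*q[0]+ez*q[1]
if __name__=="__main__":
    T=np.arange(0,.61,.04); P=[tcp(t) for t in T]
    print('twist per 0.04:',(ex*np.degrees(.04)/6).round(3))
    for i in range(1,len(T)): print(T[i].round(2),((P[i]-P[i-1])/50).round(3),P[i].round(1))
E
python3 roll.py
```

```text
twist per 0.04: [0.369 0.1   0.   ]
0.04 [ 0.062 -0.228  0.004] [469.6 120.6 373.7]
0.08 [ 0.062 -0.228 -0.003] [472.7 109.2 373.5]
0.12 [ 0.062 -0.228 -0.011] [475.8  97.8 373. ]
0.16 [ 0.062 -0.228 -0.018] [478.9  86.4 372.1]
0.2 [ 0.062 -0.227 -0.026] [481.9  75.  370.8]
0.24 [ 0.061 -0.227 -0.033] [485.   63.7 369.1]
0.28 [ 0.061 -0.226 -0.041] [488.1  52.4 367.1]
0.32 [ 0.061 -0.224 -0.048] [491.1  41.2 364.6]
0.36 [ 0.06  -0.223 -0.056] [494.1  30.  361.8]
0.4 [ 0.06  -0.221 -0.063] [497.1  18.9 358.7]
0.44 [ 0.059 -0.219 -0.071] [500.1   8.  355.1]
0.48 [ 0.059 -0.217 -0.078] [503.   -2.9 351.2]
0.52 [ 0.058 -0.215 -0.085] [505.9 -13.6 347. ]
0.56 [ 0.058 -0.213 -0.092] [508.8 -24.3 342.4]
0.6 [ 0.057 -0.21  -0.1  ] [511.7 -34.8 337.4]
```

Rocking gently at 0.2 rad/s: first rows to 0.08 rad, then a force check.

```bash
python3 -m jog '[{"delta_pos":[0.031,-0.114,0.004],"twist":[0.184,0.05,0],"fingers":14},{"delta_pos":[0.031,-0.114,0.004],"twist":[0.184,0.05,0],"fingers":14},{"delta_pos":[0.031,-0.114,0],"twist":[0.184,0.05,0],"fingers":14},{"delta_pos":[0.031,-0.114,0],"twist":[0.184,0.05,0],"fingers":14}]'; cat > st.py <<'E'
from h import *
import roll
s=observe(); M=R.from_euler('xyz',s['tool_rot']).as_matrix(); 
gz=-M[:,0]; gx=M[:,1]
th=np.arctan2(-gz@roll.ey,gz[2])
print('t',s['time'],'F',s['contact_force'].round(1),'T',s['torque'].round(2),'pos mm',(s['tool_pos']*1000).round(1),'lean',th.round(4),'pitch',(gz@roll.ex).round(4),'yaw',np.degrees(np.arctan2(gx[1],gx[0])).round(2),'err mm (vs roll)',(s['tool_pos']*1000-roll.tcp(th)).round(1))
n=np.array(-np.sin(th)*roll.ey+np.cos(th)*roll.ez); e=s['tool_pos']*1000-roll.tcp(th); print('err normal',(e@n).round(2),'tang',(e@(np.cos(th)*roll.ey+np.sin(th)*roll.ez)).round(2),'Fn on tool',(s['contact_force']@n+5.2*n[2]).round(1))
E
python3 st.py
```

```text
time: 9.75
tool_pos: [0.4722, 0.1089, 0.3734]
tool_rot: [3.133, 1.489, 1.827]
contact_force: [-2.6, -0.5, 4.7]
opening: 0.0198
t 9.75 F [-2.6 -0.5  4.7] T [-0.06  0.52  0.03] pos mm [472.2 108.9 373.4] lean 0.0818 pitch -0.0007 yaw 15.18 err mm (vs roll) [-0.6  0.3 -0.1]
err normal -0.14 tang 0.42 Fn on tool 9.8
```

```bash
python3 -m jog '[{"delta_pos":[0.031,-0.114,-0.004],"twist":[0.184,0.05,0],"fingers":14},{"delta_pos":[0.031,-0.114,-0.004],"twist":[0.184,0.05,0],"fingers":14},{"delta_pos":[0.031,-0.114,-0.009],"twist":[0.184,0.05,0],"fingers":14},{"delta_pos":[0.031,-0.114,-0.009],"twist":[0.184,0.05,0],"fingers":14},{"delta_pos":[0.031,-0.114,-0.013],"twist":[0.184,0.05,0],"fingers":14},{"delta_pos":[0.031,-0.113,-0.013],"twist":[0.184,0.05,0],"fingers":14},{"delta_pos":[0.03,-0.114,-0.016],"twist":[0.184,0.05,0],"fingers":14},{"delta_pos":[0.031,-0.113,-0.017],"twist":[0.184,0.05,0],"fingers":14}]'; python3 st.py
```

```text
time: 10.55
tool_pos: [0.4846, 0.0635, 0.3688]
tool_rot: [3.14, 1.329, 1.834]
contact_force: [-0.1, -0.0, 3.6]
opening: 0.0201
t 10.55 F [-0.1 -0.   3.6] T [0.09 0.19 0.08] pos mm [484.6  63.5 368.8] lean 0.2413 pitch -0.0002 yaw 15.19 err mm (vs roll) [-0.5  0.3 -0.2]
err normal -0.3 tang 0.33 Fn on tool 8.6
```

```bash
python3 -m jog '[{"delta_pos":[0.031,-0.113,-0.02],"twist":[0.184,0.05,0],"fingers":14},{"delta_pos":[0.03,-0.113,-0.02],"twist":[0.184,0.05,0],"fingers":14},{"delta_pos":[0.031,-0.112,-0.024],"twist":[0.184,0.05,0],"fingers":14},{"delta_pos":[0.03,-0.112,-0.024],"twist":[0.184,0.05,0],"fingers":14},{"delta_pos":[0.03,-0.112,-0.027],"twist":[0.184,0.05,0],"fingers":14},{"delta_pos":[0.03,-0.111,-0.027],"twist":[0.184,0.05,0],"fingers":14},{"delta_pos":[0.03,-0.111,-0.031],"twist":[0.184,0.05,0],"fingers":14},{"delta_pos":[0.03,-0.11,-0.031],"twist":[0.184,0.05,0],"fingers":14}]'; python3 st.py
```

```text
time: 11.35
tool_pos: [0.4967, 0.0187, 0.3581]
tool_rot: [-3.141, 1.17, 1.837]
contact_force: [1.4, -0.1, -3.9]
opening: 0.02
t 11.35 F [ 1.4 -0.1 -3.9] T [-0.6  -0.47 -0.05] pos mm [496.7  18.7 358.1] lean 0.4003 pitch 0.0006 yaw 15.19 err mm (vs roll) [-0.5 -0.2 -0.6]
err normal -0.49 tang -0.27 Fn on tool 1.3
```

Contact is getting light (~1 N), so I press in 0.4 mm along the normal and compare pointer with lean.

```bash
python3 -m jog '[{"delta_pos":[-0.001,0.003,-0.008],"twist":[0,0,0],"fingers":14},{"delta_pos":[0,0,0],"twist":[0,0,0],"fingers":14},{"delta_pos":[0,0,0],"twist":[0,0,0],"fingers":14}]'; python3 st.py;  python3 - <<'E'
from mark import *
s=observe(); M=R.from_euler('xyz',s['tool_rot']).as_matrix()
c=cam("scene"); d=cam("side"); w=cam("wrist"); pickle.dump((c,d,w,s),open('c7.pkl','wb'))
crop(d,205,225,360,365,5,'pics/d7.png'); crop(c,255,90,375,205,6,'pics/s7.png')
G=np.c_[M[:,1],-M[:,2],-M[:,0]]
O=s['tool_pos']+M@np.array([.1592,0,0])-G@np.array([0,0,.1355])
run(c,O,G,.4,.48,.014,1.3,'pics/fit7.png')
E
```

```text
time: 11.65
tool_pos: [0.4964, 0.0194, 0.3583]
tool_rot: [3.142, 1.172, 1.836]
contact_force: [-0.2, -2.0, -0.4]
opening: 0.0197
t 11.65 F [-0.2 -2.  -0.4] T [-0.89 -0.36 -0.03] pos mm [496.4  19.4 358.3] lean 0.3983 pitch 0.0004 yaw 15.21 err mm (vs roll) [-0.6  0.  -0.6]
err normal -0.58 tang -0.07 Fn on tool 5.1
needle shift mm [2.52 7.07] angle 0.3953 ncc 0.896
hub centre mark 0.67 ncc 0.372 diff 0.275
free tab [ 0.554 -0.294 12.658] 0.558
centroid angle about hub 0.568 r 38.8
```

View pics/d7.png

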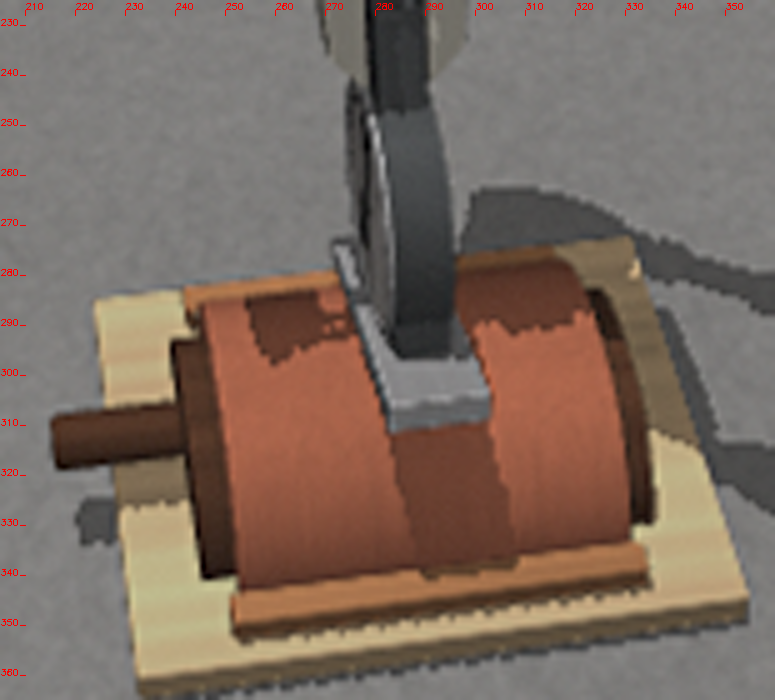

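View pics/s7.png

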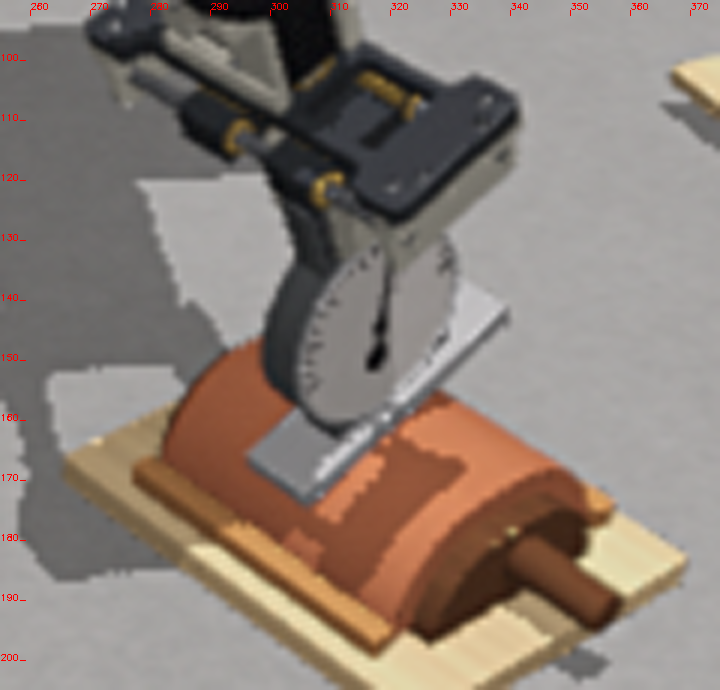

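View pics/fit7.png

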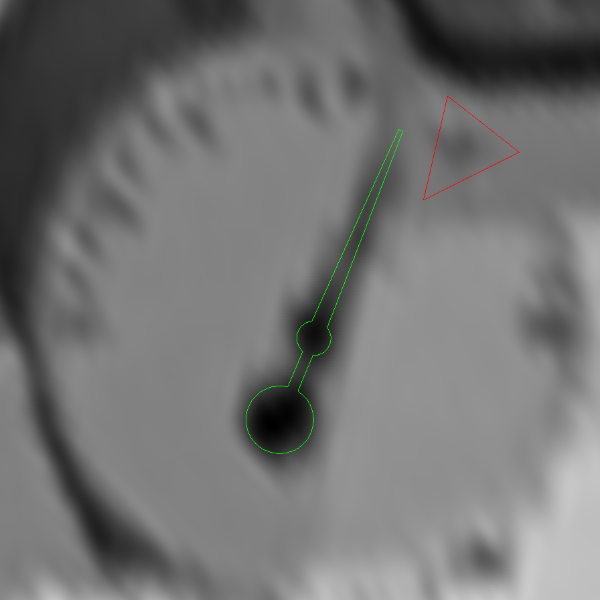

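The gripper hides the tab from the scene camera at this lean, but the needle reads 0.395 against a robot lean of 0.398, so the lean can be trusted. I refine the mark from all the earlier pictures with a darkness centroid.

```bash
python3 - <<'E'
from mark import *
def cen(c,O,G,xd,p0,tag):
    r,s,n=angfit(c,O,G,xd); yy,xx=np.mgrid[:n,:n]
    # hub+counterweight via run's needle
    import io,contextlib
    f=io.StringIO()
    with contextlib.redirect_stdout(f): run(c,O,G,p0,.48,xd,1.1)
    L=f.getvalue().split('\n'); 
    import re
    v=[float(q) for q in re.findall(r'-?\d+\.?\d*(?:e-?\d+)?',L[0])]; px,py,pa=v[0],v[1],v[2]
    dx,dy=xx-n/2-px*s,yy-n/2-py*s; Rr=np.hypot(dx,dy)/s; A=np.arctan2(dx,-dy)
    out=[]
    for lo,hi in ((34,42),(36,46),(38,48),(40,49)):
        a=.48
        for _ in range(20):
            m=(Rr>lo)&(Rr<hi)&(abs(A-a)<.22); bg=np.percentile(r[m],85); wt=np.clip(bg-r[m]-.3*(bg-r[m].min()),0,None); a=(wt*A[m]).sum()/wt.sum()
        out.append(round(a,3))
    print(tag,xd,'hub',px,py,'ptr',pa,'mark by band',out, L[1][-40:])
I=np.eye(3)
c0=pickle.load(open('c0.pkl','rb'))[0]
for xd in (.012,.016):
  cen(c0,np.array([.5012,-.2,0]),R.from_euler('z',-8.55,degrees=True).as_matrix(),xd,0,'c0')
  for f in ('c3','c4','c5','c6'):
    t=pickle.load(open(f+'.pkl','rb')); c,s=t[0],t[-1]
    M=R.from_euler('xyz',s['tool_rot']).as_matrix(); G=np.c_[M[:,1],-M[:,2],-M[:,0]]
    O=s['tool_pos']+M@np.array([.1592,0,0])-G@np.array([0,0,.1355])
    cen(c,O,G,xd,0,f)
E
```

```text
Still running in the background as job /tmp/bash_jobs.1000/c5c172f191af (pid 1168). You'll get a notice when it ends.
```

```bash
cat /tmp/bash_jobs.1000/c5c172f191af/stdout; kill -- -$(cat /tmp/bash_jobs.1000/c5c172f191af/pid)
cat > cen.py <<'E'
from mark import *
for f,xd,px,py in (('c4',.012,2.58,3.5),('c4',.015,2.07,3.17),('c3',.012,2.97,4.99),('c3',.015,2.46,2.99)):
    t=pickle.load(open(f+'.pkl','rb')); c,s_=t[0],t[-1]
    M=R.from_euler('xyz',s_['tool_rot']).as_matrix(); G=np.c_[M[:,1],-M[:,2],-M[:,0]]
    O=s_['tool_pos']+M@np.array([.1592,0,0])-G@np.array([0,0,.1355])
    r,s,n=angfit(c,O,G,xd); yy,xx=np.mgrid[:n,:n]
    dx,dy=xx-n/2-px*s,yy-n/2-py*s; Rr=np.hypot(dx,dy)/s; A=np.arctan2(dx,-dy); out=[]
    for lo,hi in ((34,42),(36,46),(38,48),(40,49)):
        a=.48
        for _ in range(15):
            m=(Rr>lo)&(Rr<hi)&(abs(A-a)<.22); q=r[m]; bg=np.percentile(q,85); wt=np.clip(bg-q-.3*(bg-q.min()),0,None); a=(wt*A[m]).sum()/wt.sum()
        out.append(round(float(a),3))
    print(f,xd,out)
E
timeout 60 python3 cen.py
```

```text
c4 0.012 [0.479, 0.472, 0.471, 0.472]
c4 0.015 [0.479, 0.472, 0.472, 0.473]
c3 0.012 [0.481, 0.481, 0.48, 0.48]
c3 0.015 [0.48, 0.48, 0.479, 0.48]
```

Mark ≈ 0.478 rad relative to the needle zero (both views, all bands). Continuing the rock by the last 0.08 rad, with a hair of extra press to keep contact.

```bash
python3 -m jog '[{"delta_pos":[0.03,-0.109,-0.036],"twist":[0.184,0.05,0],"fingers":14},{"delta_pos":[0.03,-0.109,-0.036],"twist":[0.184,0.05,0],"fingers":14},{"delta_pos":[0.029,-0.109,-0.04],"twist":[0.184,0.05,0],"fingers":14},{"delta_pos":[0.029,-0.108,-0.04],"twist":[0.184,0.05,0],"fingers":14},{"delta_pos":[0,0,0],"twist":[0,0,0],"fingers":14},{"delta_pos":[0,0,0],"twist":[0,0,0],"fingers":14}]'; timeout 60 python3 st.py
```

```text
time: 12.4
tool_pos: [0.5024, -0.0025, 0.3508]
tool_rot: [3.141, 1.091, 1.835]
contact_force: [-0.3, -1.6, 3.5]
opening: 0.0199
t 12.4 F [-0.3 -1.6  3.5] T [-0.57 -0.05  0.1 ] pos mm [502.4  -2.5 350.8] lean 0.4797 pitch -0.0 yaw 15.16 err mm (vs roll) [-0.6  0.3 -0.5]
err normal -0.63 tang 0.17 Fn on tool 8.4
```

```bash
python3 -m jog '[{"delta_pos":[0.001,-0.002,0.004],"twist":[0,0,0],"fingers":14},{"delta_pos":[0,0,0],"twist":[0,0,0],"fingers":14},{"delta_pos":[0,0,0],"twist":[0,0,0],"fingers":14},{"delta_pos":[0,0,0],"twist":[0,0,0],"fingers":14},{"delta_pos":[0,0,0],"twist":[0,0,0],"fingers":14},{"delta_pos":[0,0,0],"twist":[0,0,0],"fingers":14},{"delta_pos":[0,0,0],"twist":[0,0,0],"fingers":14},{"delta_pos":[0,0,0],"twist":[0,0,0],"fingers":14}]'; timeout 60 python3 st.py; timeout 100 python3 - <<'E'
from mark import *
s=observe(); M=R.from_euler('xyz',s['tool_rot']).as_matrix()
c=cam("scene"); d=cam("side"); w=cam("wrist"); pickle.dump((c,d,w,s),open('c8.pkl','wb'))
crop(c,255,90,375,205,6,'pics/s8.png'); crop(d,230,215,345,325,6,'pics/d8.png')
G=np.c_[M[:,1],-M[:,2],-M[:,0]]
O=s['tool_pos']+M@np.array([.1592,0,0])-G@np.array([0,0,.1355])
rectify(c,O+G@np.array([0,.003,-.005]),G,'pics/rect8.png')
E
```

```text
time: 13.2
tool_pos: [0.5024, -0.0023, 0.3509]
tool_rot: [3.141, 1.092, 1.836]
contact_force: [-0.0, -2.6, 0.1]
opening: 0.0198
t 13.2 F [-0.  -2.6  0.1] T [-0.78 -0.22  0.08] pos mm [502.4  -2.3 350.9] lean 0.4792 pitch 0.0004 yaw 15.2 err mm (vs roll) [-0.6  0.3 -0.5]
err normal -0.63 tang 0.22 Fn on tool 5.8
```

View pics/s8.png

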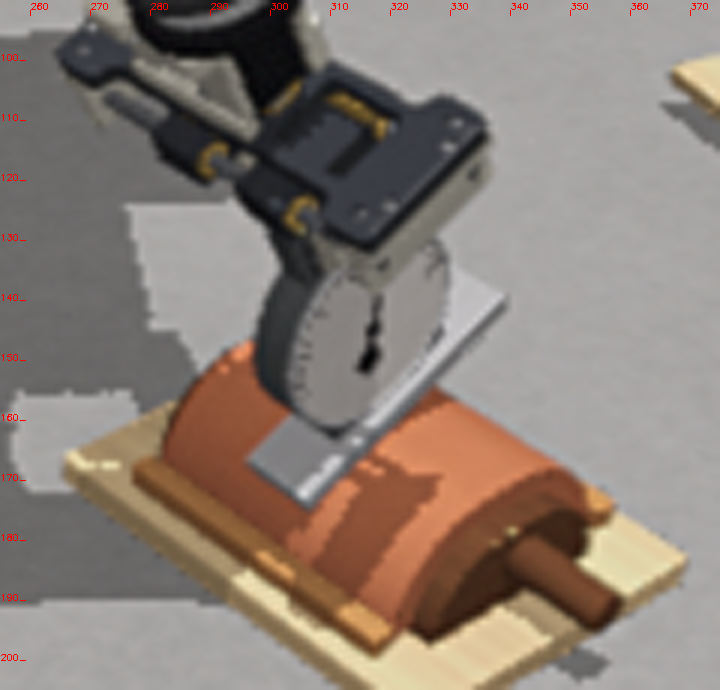

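View pics/d8.png

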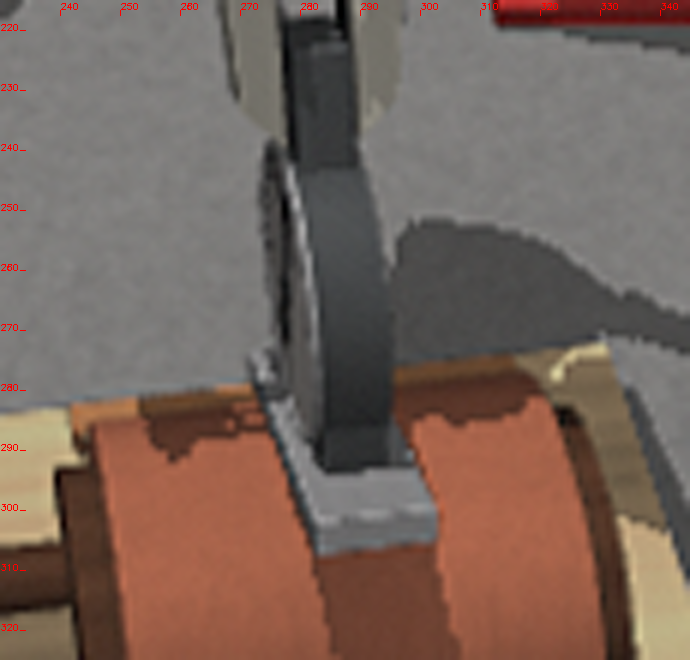

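View pics/rect8.png

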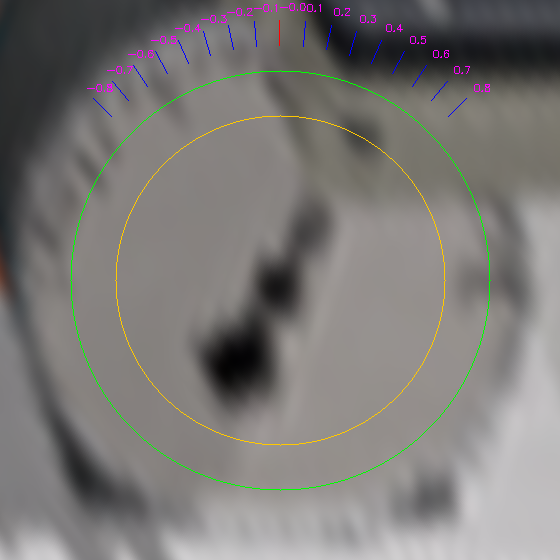

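Contact is about 6 N and the foot lies on the right-hand shoulder; only needle hub and counterweight show. I check for slip in the grip: compare the foot's edge in the pictures with its projection at the robot's lean.

```bash
cat > slip.py <<'E'
from h import *
import pickle
t=pickle.load(open('c8.pkl','rb')); c,d,s=t[0],t[1],t[-1]
M=R.from_euler('xyz',s['tool_rot']).as_matrix(); G0=np.c_[M[:,1],-M[:,2],-M[:,0]]
P=s['tool_pos']+M@np.array([.1592,0,0])
for e in (-.04,-.02,0,.02,.04):
    G=G0@R.from_rotvec([e,0,0]).as_matrix(); O=P-G@np.array([0,0,.1355])
    L=np.array([[.02,-.07,.012],[.02,.07,.012],[-.02,-.07,.012],[.02,.07,0],[-.02,.07,0],[-.02,.07,.012]])
    a=proj(c,O+L@G.T); b=proj(d,O+L@G.T)
    v=a[1]-a[0]; print(e,'scene',a[:3].round(1).tolist(),'edge ang',np.degrees(np.arctan2(-v[1],v[0])).round(2),'side',b[[0,1,3,4,5]].round(1).tolist())
im=c['img']; crop(c,290,130,345,180,14,'pics/s8f.png')
G=G0;O=P-G@np.array([0,0,.1355])
E
timeout 60 python3 slip.py
```

```text
-0.04 scene [[302.7, 172.8], [336.6, 139.6], [292.9, 166.0]] edge ang 44.4 side [[270.5, 271.4], [281.8, 302.4], [282.1, 308.0], [302.6, 305.5], [302.3, 299.9]]
-0.02 scene [[303.4, 172.5], [337.1, 138.8], [293.6, 165.6]] edge ang 45.05 side [[270.7, 272.5], [282.0, 302.4], [282.3, 308.0], [302.9, 305.5], [302.6, 299.8]]
0 scene [[304.2, 172.2], [337.6, 137.9], [294.4, 165.3]] edge ang 45.69 side [[270.9, 273.5], [282.1, 302.3], [282.5, 308.0], [303.1, 305.5], [302.8, 299.8]]
0.02 scene [[304.9, 171.8], [338.1, 137.0], [295.1, 165.0]] edge ang 46.33 side [[271.2, 274.6], [282.3, 302.2], [282.7, 308.0], [303.4, 305.5], [303.1, 299.6]]
0.04 scene [[305.6, 171.4], [338.6, 136.1], [295.8, 164.6]] edge ang 46.96 side [[271.4, 275.6], [282.5, 302.0], [282.9, 307.9], [303.7, 305.4], [303.3, 299.5]]
```

View pics/s8f.png

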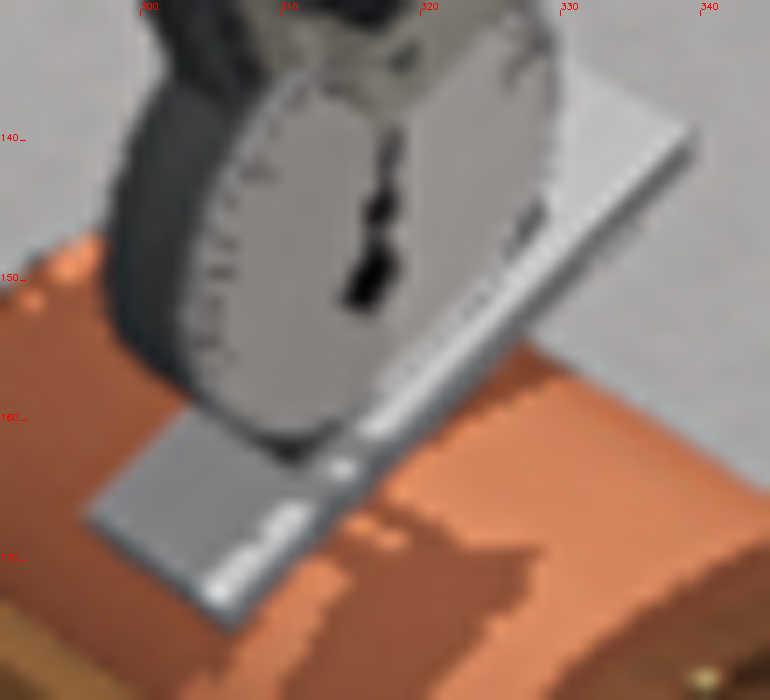

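```bash
sed -e "s/c8.pkl/c6.pkl/; s/crop(c,290,130,345,180,14,'pics\/s8f.png')/crop(c,290,140,345,175,14,'pics\/s6f.png')/" slip.py > slip6.py; timeout 60 python3 slip6.py; timeout 60 python3 - <<'E'
from h import *
import pickle
d=pickle.load(open('c8.pkl','rb'))[1]; crop(d,262,262,310,315,12,'pics/d8f.png')
E
```

```text
-0.04 scene [[304.2, 165.3], [338.3, 149.2], [294.3, 158.5]] edge ang 25.31 side [[270.7, 264.5], [282.5, 321.1], [282.3, 324.4], [302.3, 321.9], [302.7, 318.6]]
-0.02 scene [[304.8, 165.4], [338.9, 148.5], [294.8, 158.6]] edge ang 26.32 side [[270.9, 265.8], [282.8, 321.8], [282.6, 325.3], [302.7, 322.7], [303.1, 319.3]]
0 scene [[305.4, 165.5], [339.6, 147.8], [295.4, 158.7]] edge ang 27.3 side [[271.0, 267.1], [283.0, 322.5], [282.8, 326.0], [303.0, 323.5], [303.4, 319.9]]
0.02 scene [[306.0, 165.5], [340.2, 147.1], [296.0, 158.8]] edge ang 28.26 side [[271.2, 268.4], [283.3, 323.2], [283.1, 326.8], [303.4, 324.3], [303.7, 320.6]]
0.04 scene [[306.6, 165.6], [340.8, 146.4], [296.6, 158.8]] edge ang 29.2 side [[271.4, 269.7], [283.5, 323.8], [283.4, 327.6], [303.7, 325.0], [304.0, 321.2]]
```

View pics/s6f.png

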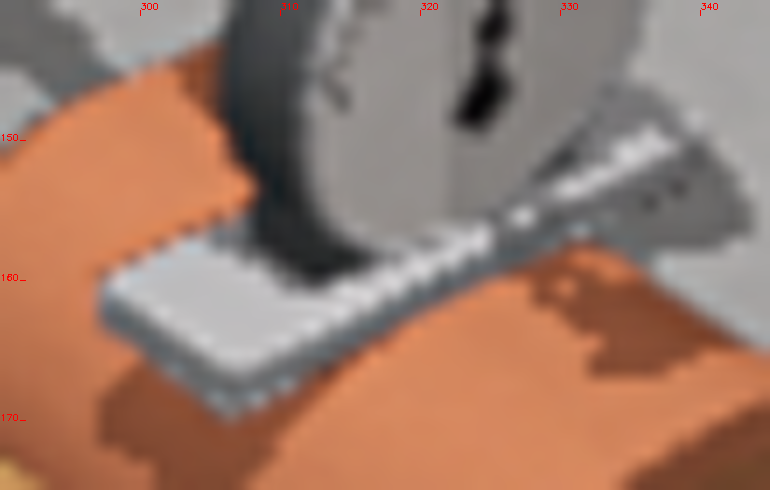

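View pics/d8f.png

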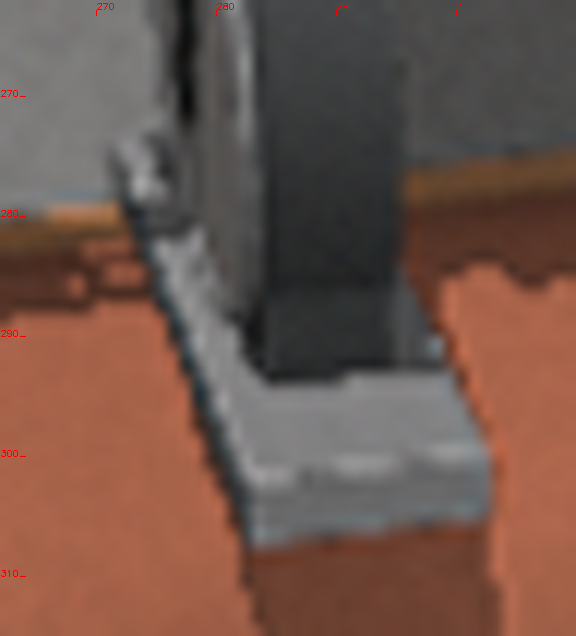

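The fixed cameras disagree by ±0.03 rad, which is within their noise. The wrist camera moves with the gripper, so any slip shows there directly: I compare the gauge's pixels before contact (c5) with those at 0.40 (c7) and now (c8).

```bash
timeout 60 python3 - <<'E'
from h import *
import pickle
W=[pickle.load(open(f,'rb'))[2] for f in ('c5.pkl','c7.pkl','c8.pkl')]
W.insert(0,pickle.load(open('c3.pkl','rb'))[2])
cv2.imwrite('pics/wcmp.png',np.hstack([cv2.resize(w['img'][90:320,220:292],None,fx=2.6,fy=2.6,interpolation=cv2.INTER_CUBIC) for w in W]))
# predicted image rows in tool frame: foot +y end top edge and grip/case, for slip e
w=W[0]; s=pickle.load(open('c3.pkl','rb'))[3]
M=R.from_euler('xyz',s['tool_rot']).as_matrix(); G0=np.c_[M[:,1],-M[:,2],-M[:,0]]; P=s['tool_pos']+M@np.array([.1592,0,0])
for e in (-.04,-.02,0,.02):
    G=G0@R.from_rotvec([e,0,0]).as_matrix(); O=P-G@np.array([0,0,.1355])
    L=np.array([[.02,.07,.012],[-.02,.07,.012],[-.01,.02,.152],[0,-.02,.152]]); print(e,proj(w,O+L@G.T).round(1).tolist())
E
```

```text
-0.04 [[277.9, 109.9], [228.7, 110.0], [230.0, 236.0], [253.6, 317.4]]
-0.02 [[278.1, 106.8], [228.5, 106.9], [230.0, 237.1], [253.6, 317.4]]
0 [[278.3, 103.7], [228.3, 103.8], [229.9, 238.2], [253.6, 317.5]]
0.02 [[278.5, 100.6], [228.1, 100.6], [229.9, 239.4], [253.6, 317.5]]
```

View pics/wcmp.png

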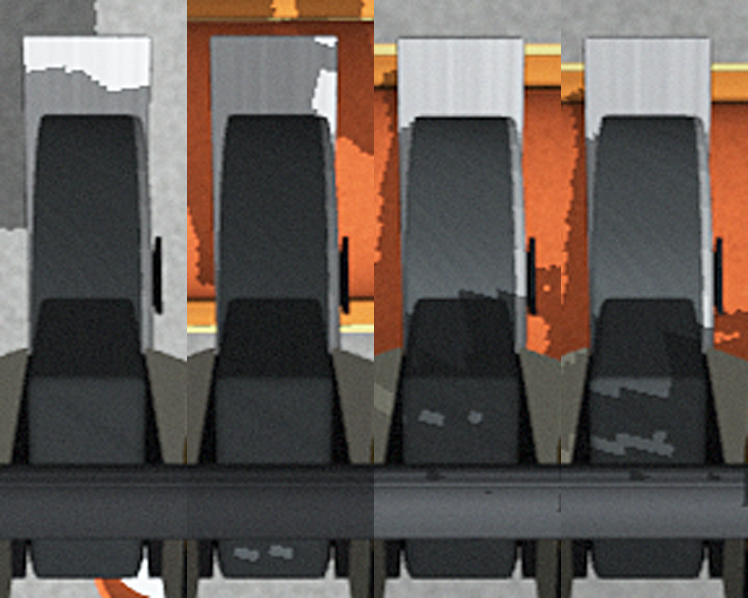

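The foot's far edge moved only about 0.8 px between c3 and c8, a slip of about 0.005 rad, so the true lean is ≈0.474 against a mark of ≈0.478. I add 0.004 rad along the roll, let it settle and recheck.

```bash
python3 -m jog '[{"delta_pos":[0.006,-0.022,-0.007],"twist":[0.037,0.01,0],"fingers":14},{"delta_pos":[0,0,0],"twist":[0,0,0],"fingers":14},{"delta_pos":[0,0,0],"twist":[0,0,0],"fingers":14},{"delta_pos":[0,0,0],"twist":[0,0,0],"fingers":14},{"delta_pos":[0,0,0],"twist":[0,0,0],"fingers":14},{"delta_pos":[0,0,0],"twist":[0,0,0],"fingers":14},{"delta_pos":[0,0,0],"twist":[0,0,0],"fingers":14},{"delta_pos":[0,0,0],"twist":[0,0,0],"fingers":14}]'; timeout 60 python3 st.py; python3 -m jog '[{"delta_pos":[0,0,0],"twist":[0,0,0],"fingers":14},{"delta_pos":[0,0,0],"twist":[0,0,0],"fingers":14},{"delta_pos":[0,0,0],"twist":[0,0,0],"fingers":14},{"delta_pos":[0,0,0],"twist":[0,0,0],"fingers":14}]'; timeout 60 python3 st.py; timeout 60 python3 - <<'E'
from h import *
import pickle
w9=cam('wrist')
W=[('c3',pickle.load(open('c3.pkl','rb'))[2]),('c5',pickle.load(open('c5.pkl','rb'))[2]),('c7',pickle.load(open('c7.pkl','rb'))[2]),('c8',pickle.load(open('c8.pkl','rb'))[2]),('now',w9)]
for n,w in W:
    g=cv2.cvtColor(w['img'],cv2.COLOR_BGR2GRAY).astype(float); 
    # case near edge (foot/case boundary) rows 120-150 and case top edge, dark step
    for nm,a,b in (('foot edge',96,112),('case edge',125,145)):
        p=np.diff(w['img'][a:b,240:266].astype(float).mean(1),axis=0); q=np.abs(p).sum(1); k=int(q.argmax()); sl=slice(max(0,k-2),k+3); print(n,nm,round(float((np.arange(len(q))[sl]*q[sl]).sum()/q[sl].sum()+a+.5),2),end='; ')
    print()
E
```

```text
time: 14.15
tool_pos: [0.5027, -0.0035, 0.3505]
tool_rot: [-3.141, 1.088, 1.836]
contact_force: [-0.3, -0.7, -2.2]
opening: 0.02
t 14.15 F [-0.3 -0.7 -2.2] T [-0.77 -0.3  -0.02] pos mm [502.7  -3.5 350.5] lean 0.4833 pitch 0.0005 yaw 15.2 err mm (vs roll) [-0.6  0.3 -0.5]
err normal -0.62 tang 0.19 Fn on tool 2.9
time: 14.55
tool_pos: [0.5027, -0.0035, 0.3504]
tool_rot: [-3.141, 1.088, 1.836]
contact_force: [-0.3, -0.8, -2.9]
opening: 0.02
t 14.55 F [-0.3 -0.8 -2.9] T [-0.72 -0.4  -0.06] pos mm [502.7  -3.5 350.4] lean 0.4833 pitch 0.0005 yaw 15.2 err mm (vs roll) [-0.6  0.3 -0.5]
err normal -0.63 tang 0.18 Fn on tool 2.4
c3 foot edge 103.73; c3 case edge 133.61; 
c5 foot edge 103.54; c5 case edge 133.49; 
c7 foot edge 104.13; c7 case edge 134.38; 
c8 foot edge 104.13; c8 case edge 133.86; 
now foot edge 104.12; now case edge 133.88;
```

Corrected lean is 0.480 with a stable grip, but contact is only about 2.5 N; I press 0.2 mm more for a secure yet light touch, and watch it over a second.

```bash
python3 -m jog '[{"delta_pos":[0,0.002,-0.004],"twist":[0,0,0],"fingers":14},{"delta_pos":[0,0,0],"twist":[0,0,0],"fingers":14},{"delta_pos":[0,0,0],"twist":[0,0,0],"fingers":14},{"delta_pos":[0,0,0],"twist":[0,0,0],"fingers":14},{"delta_pos":[0,0,0],"twist":[0,0,0],"fingers":14},{"delta_pos":[0,0,0],"twist":[0,0,0],"fingers":14}]' >/dev/null; timeout 60 python3 st.py; python3 -m jog '[{"delta_pos":[0,0,0],"twist":[0,0,0],"fingers":14},{"delta_pos":[0,0,0],"twist":[0,0,0],"fingers":14},{"delta_pos":[0,0,0],"twist":[0,0,0],"fingers":14},{"delta_pos":[0,0,0],"twist":[0,0,0],"fingers":14},{"delta_pos":[0,0,0],"twist":[0,0,0],"fingers":14},{"delta_pos":[0,0,0],"twist":[0,0,0],"fingers":14},{"delta_pos":[0,0,0],"twist":[0,0,0],"fingers":14},{"delta_pos":[0,0,0],"twist":[0,0,0],"fingers":14}]' >/dev/null; timeout 60 python3 st.py; timeout 60 python3 - <<'E'
from h import *
w=cam('wrist'); a,b=96,112
q=np.abs(np.diff(w['img'][a:b,240:266].astype(float).mean(1),axis=0)).sum(1); k=int(q.argmax()); sl=slice(max(0,k-2),k+3); print('foot edge',(np.arange(len(q))[sl]*q[sl]).sum()/q[sl].sum()+a+.5)
c=cam('scene'); cv2.imwrite('pics/s9.png',c['img'])
E
```

```text
t 15.2 F [-0.6 -1.8 -0.2] T [-0.79 -0.05  0.13] pos mm [502.7  -3.4 350.5] lean 0.4832 pitch 0.0002 yaw 15.2 err mm (vs roll) [-0.6  0.3 -0.5]
err normal -0.63 tang 0.2 Fn on tool 5.2
t 16.0 F [-0.8 -1.7  2.9] T [-0.67  0.05  0.09] pos mm [502.7  -3.4 350.4] lean 0.4832 pitch 0.0002 yaw 15.2 err mm (vs roll) [-0.6  0.4 -0.5]
err normal -0.65 tang 0.2 Fn on tool 7.9
foot edge 104.11681073703367
```

View pics/s9.png

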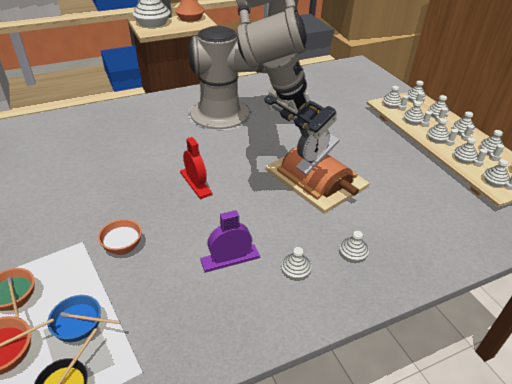

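Tagines, bowl and decoys stand as before. The force creeps up slowly (5→8 N), so I ease 0.1 mm and confirm that it stays light.

```bash
python3 -m jog '[{"delta_pos":[0,-0.001,0.002],"twist":[0,0,0],"fingers":14},{"delta_pos":[0,0,0],"twist":[0,0,0],"fingers":14},{"delta_pos":[0,0,0],"twist":[0,0,0],"fingers":14},{"delta_pos":[0,0,0],"twist":[0,0,0],"fingers":14},{"delta_pos":[0,0,0],"twist":[0,0,0],"fingers":14},{"delta_pos":[0,0,0],"twist":[0,0,0],"fingers":14}]' >/dev/null; timeout 60 python3 st.py; python3 -m jog '[{"delta_pos":[0,0,0],"twist":[0,0,0],"fingers":14},{"delta_pos":[0,0,0],"twist":[0,0,0],"fingers":14},{"delta_pos":[0,0,0],"twist":[0,0,0],"fingers":14},{"delta_pos":[0,0,0],"twist":[0,0,0],"fingers":14},{"delta_pos":[0,0,0],"twist":[0,0,0],"fingers":14},{"delta_pos":[0,0,0],"twist":[0,0,0],"fingers":14},{"delta_pos":[0,0,0],"twist":[0,0,0],"fingers":14},{"delta_pos":[0,0,0],"twist":[0,0,0],"fingers":14}]' >/dev/null; timeout 60 python3 st.py
```

```text
t 16.7 F [-0.7 -2.1  1.4] T [-0.71 -0.07  0.09] pos mm [502.7  -3.4 350.4] lean 0.4833 pitch 0.0003 yaw 15.2 err mm (vs roll) [-0.6  0.4 -0.5]
err normal -0.66 tang 0.21 Fn on tool 6.7
t 17.5 F [-0.5 -1.9  2.3] T [-0.67 -0.15  0.08] pos mm [502.7  -3.4 350.5] lean 0.4832 pitch 0.0003 yaw 15.2 err mm (vs roll) [-0.6  0.3 -0.5]
err normal -0.61 tang 0.18 Fn on tool 7.4
```

```bash
python3 -m jog '[{"delta_pos":[0,-0.001,0.002],"twist":[0,0,0],"fingers":14},{"delta_pos":[0,0,0],"twist":[0,0,0],"fingers":14},{"delta_pos":[0,0,0],"twist":[0,0,0],"fingers":14},{"delta_pos":[0,0,0],"twist":[0,0,0],"fingers":14},{"delta_pos":[0,0,0],"twist":[0,0,0],"fingers":14},{"delta_pos":[0,0,0],"twist":[0,0,0],"fingers":14},{"delta_pos":[0,0,0],"twist":[0,0,0],"fingers":14},{"delta_pos":[0,0,0],"twist":[0,0,0],"fingers":14}]' >/dev/null; timeout 60 python3 st.py; python3 -m jog '[{"delta_pos":[0,0,0],"twist":[0,0,0],"fingers":14},{"delta_pos":[0,0,0],"twist":[0,0,0],"fingers":14},{"delta_pos":[0,0,0],"twist":[0,0,0],"fingers":14},{"delta_pos":[0,0,0],"twist":[0,0,0],"fingers":14},{"delta_pos":[0,0,0],"twist":[0,0,0],"fingers":14},{"delta_pos":[0,0,0],"twist":[0,0,0],"fingers":14}]' >/dev/null; timeout 60 python3 st.py
```

```text
t 18.3 F [ 0.3 -1.  -0.6] T [-0.7  -0.25  0.02] pos mm [502.7  -3.5 350.5] lean 0.4833 pitch 0.0004 yaw 15.2 err mm (vs roll) [-0.6  0.3 -0.5]
err normal -0.61 tang 0.19 Fn on tool 4.5
t 18.9 F [ 0.3 -1.  -2.7] T [-0.75 -0.34  0.02] pos mm [502.7  -3.5 350.5] lean 0.4833 pitch 0.0005 yaw 15.2 err mm (vs roll) [-0.6  0.3 -0.4]
err normal -0.6 tang 0.2 Fn on tool 2.7
```

That setting drifts toward separation, so I return to the previous one, which held a steady 7 N, and hand in.

```bash
python3 -m jog '[{"delta_pos":[0,0.001,-0.002],"twist":[0,0,0],"fingers":14},{"delta_pos":[0,0,0],"twist":[0,0,0],"fingers":14},{"delta_pos":[0,0,0],"twist":[0,0,0],"fingers":14},{"delta_pos":[0,0,0],"twist":[0,0,0],"fingers":14},{"delta_pos":[0,0,0],"twist":[0,0,0],"fingers":14},{"delta_pos":[0,0,0],"twist":[0,0,0],"fingers":14}]' >/dev/null; timeout 60 python3 st.py; python3 -m jog '[{"delta_pos":[0,0,0],"twist":[0,0,0],"fingers":14},{"delta_pos":[0,0,0],"twist":[0,0,0],"fingers":14},{"delta_pos":[0,0,0],"twist":[0,0,0],"fingers":14},{"delta_pos":[0,0,0],"twist":[0,0,0],"fingers":14},{"delta_pos":[0,0,0],"twist":[0,0,0],"fingers":14},{"delta_pos":[0,0,0],"twist":[0,0,0],"fingers":14}]' >/dev/null; timeout 60 python3 st.py
```

```text
t 19.5 F [ 0.7  0.1 -1.4] T [-0.77 -0.28  0.05] pos mm [502.7  -3.5 350.4] lean 0.4832 pitch 0.0004 yaw 15.2 err mm (vs roll) [-0.6  0.3 -0.5]
err normal -0.63 tang 0.16 Fn on tool 3.4
t 20.1 F [-0.3 -1.7 -1.5] T [-0.73 -0.18  0.01] pos mm [502.7  -3.4 350.5] lean 0.4832 pitch 0.0003 yaw 15.2 err mm (vs roll) [-0.6  0.3 -0.4]
err normal -0.61 tang 0.19 Fn on tool 3.9
```

Steady at about 4 N, lean unchanged. Handing in.

```bash
timeout 60 python3 -c "
from cell import *
print(hand_in())"
```

```text
the job is handed in; nothing more can be done
None
```

I gripped the dark gauge with 40 N and set it level and square on the tile's crown with its dial facing away from the robot. Then I rocked it over the right-hand shoulder and handed in at about 20 s, still gripping it.

**Angle:** The mark read about 0.478 rad in the two clearest pictures. The robot's lean is 0.483 rad. The wrist camera showed the gauge had slipped about 0.003 rad in the grip, so its real lean is about 0.480 rad.

**Contact:** The last readings showed the foot resting on the shoulder with a steady 3–4 N or so, and the yaw within 0.1° of square. On the crown, the needle had read zero within 0.002 rad.

**Neighbours:** The tagines, paint bowl and look-alike gauges looked unmoved in the last scene picture.

**Checks that disagreed or could not be made:**
- **Needle on the mark:** the gripper hid the mark at the final lean, so I could not see the needle on it. At 0.398 rad of robot lean the needle had read 0.395.
- **Oblique view:** one oblique picture, taken on the crown, put the mark at about 0.51. I trusted it less than the two clear ones.
- **Foot edge:** the scene and side cameras differed by up to ±0.03 rad on the final lean. I put this down to pixel noise and relied on the wrist camera.
- **Contact force:** it stayed above about 1 N in every reading while rocking, with about 1.3 N the lowest, at 0.40 rad. I pressed in slightly after that.

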